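# Pack the microscope kit case and shut its lid

### The job

Pack up the microscope kit case: lay both slide boxes, which stand on end in its compartments and stick out above the rim, down flat inside the case in their two compartments, put the roll of label tape from the bench upright on the case's spindle, all the way down, and swing the lid fully shut. Let go of everything and leave the other things on the bench where they are.

Things in the scene. Friction and masses are not known exactly. Their poses are not given: they have to be found in the camera images.
- case: Grey open plastic case fixed to the bench, outside 192 mm (its x) x 236 mm (its y) x 66 mm high, walls and floor 6 mm thick. Origin: centre of its underside; z up; at yaw 0 its x points away from the robot. Two low dividers along x (4 mm thick, 20 mm high above the floor) at y = +36 and -36 mm make three compartments along x, each 180 mm long.
- left_bay (a point): Centre of the floor of the left compartment (74 mm wide, beside the lid's hinge; case y = +75 mm). One slide box stands in it near its -x end (which of the two varies), with room to fall flat towards the case's +x.
- middle_bay (a point): Centre of the floor of the middle compartment (68 mm wide; case y = 0). The other slide box stands in it near its +x end, with room to fall flat towards the case's -x.
- spindle_foot (a point): Foot of the steel spindle in the right compartment (74 mm wide; case y = -75 mm), on the case floor (6 mm above the case's underside). The spindle is 18 mm in diameter and stands 40 mm high, tapered over its top 10 mm, and is fixed.
- lid (a joint): Angle of the case's lid about the hinge on the case's left (+y) rim: 0 = shut flat on the rim, pi/2 = upright, up to 2.3 = leaning out to the left. It starts open. Its hinge is stiff (about 0.36 N m of friction), so the lid stays where it is left and has to be pushed or pressed all the way shut.
- lid_hinge (a point): Middle of the lid's hinge axis (parallel to the case's x), at the top of the left rim, 66 mm above the bench; its axes turn with the lid. The lid is a plain grey plate 192 mm along the hinge, 236 mm from hinge to free edge and 8 mm thick; the plate lies on the outer side of the hinge axis (above it when shut).
- lid_edge (a point): Middle of the lid's free edge, at half its thickness, 236 mm from the hinge.
- tall_box: The longer of two closed slide boxes, a white plastic block 120 x 54 x 30 mm with a thin black seam around it, 140 g (mass varies). Starts on end in the case, 54 mm width along the case's y. Origin: centre of the end it stands on; z along its 120 mm length, towards the other end; x across the 30 mm thickness.
- tall_box_mid (a point): Centre of the longer slide box.
- short_box: The shorter of two closed slide boxes, a white plastic block 100 x 54 x 30 mm with a thin black seam around it, 140 g (mass varies). Starts on end in the case, 54 mm width along the case's y. Origin: centre of the end it stands on; z along its 100 mm length, towards the other end; x across the 30 mm thickness.
- short_box_mid (a point): Centre of the shorter slide box.
- roll: Roll of white label tape standing upright on the bench to the right of the case: wound part 62 mm in diameter and 20 mm high, on a brown card core of 34 mm outer and 22 mm inner diameter that is 50 mm high, so 30 mm of core stick out on top to grip. The bore goes right through. 80 g. Origin: centre of its underside; z along its axis, towards the core's free end.
- roll_foot (a point): Centre of the roll's underside.
- eyepiece: Bystander, loose, not to be moved: black microscope eyepiece standing upright, 42 mm in diameter, 60 mm high; origin under its centre.
- jar: Bystander, loose, not to be moved: amber jar, 60 mm in diameter, 70 mm high; origin under its centre.
- dishes: Bystander, loose, not to be moved: two stacked glass dishes, 90 mm in diameter, 29 mm high; origin under its centre.
- lens_tin: Bystander, loose, not to be moved: flat round metal tin, 72 mm in diameter, 25 mm high; origin under its centre.
- dropper: Bystander, loose, not to be moved: amber dropper bottle, 36 mm in diameter, 75 mm high; origin under its centre.
- spatula: Bystander, loose, not to be moved: flat steel spatula, 170 mm long, with a wooden handle, lying left of the case along its own x.
There are look-alikes about, which are no part of the job. Leave any blue look-alike of the tall_box alone. What is shaped like the short_box but yellow is not meant.

How it is judged:
By the outcome, as a careful person would: the job done as asked, in the order asked, and still so for the second after the job is handed in, with the robot touching nothing.
It also fails if it takes over 72 s, if anything falls off the work surface, if the arm or the gripper's body presses on something with over 40 N, if the wrist force passes 120 N, or if a joint passes its speed limit or range.

### The arm

A 7-joint arm with a two-finger parallel gripper is mounted at the origin on the work surface. World frame = base frame: x ahead of the robot, y to its left, z up, the work surface at z = 0. Lengths are in mm, angles in rad, forces in N, time in s.
With the tool pointing down it reaches from about 400 to 875 mm from the base axis. Payload 4.4 kg.
Tool frame: the origin (TCP) lies at the very end of the fingers, on their centre line; the grasp point (between the pads) lies 19 mm behind it (grip_depth is the distance from the TCP to the grasp point, in mm); z points along the fingers, y is the direction in which the jaws open and shut (so a half turn about z gives the same grasp; the last joint's range is limited). The gripper opens to 85 mm and grips with 20 to 120 N. Pads are 22 mm wide; open, the fingers measure 114 mm over their backs; the gripper's body (76 mm by 85 mm) begins 54 mm behind the grasp point. The pads swing forward as they close: fully open they stand 13 mm farther back than shut.
Start: joints at [-1.374, 0.628, 0.038, 1.517, -0.027, 0.996, -0.02], TCP at [168.834, 627.705, 193.913] pointing down, gripper open.
Joint ranges: [-3.06, 3.06], [-0.37, 2.12], [-1.25, 1.32], [0.18, 2.47], [-1.1, 4.24], [0.23, 1.98], [-2.94, 2.94]. Speed limits (rad/s): [2.57, 2.57, 3.14, 3.14, 3.14, 3.14, 3.14].

### API

Orientations are given as [roll, pitch, yaw] about the fixed x, y, z axes, in that order (R = Rz(yaw) Ry(pitch) Rx(roll)).
In Python, from cell import read_state, get_image, finish_job, recognise, outline_of, grip_depth gives the robot as it stands. The module is installed in compiled form; this text tells all that it offers.
- The arm moves only by the tool send_rows, never from a script. Its argument "rows" is a list of rows, each a list of 5 numbers: the gripper command: -1 is shut, 1 is fully open, values between are in proportion, then the shift along the tool's x, y, z in m, then the turn about the tool's z in rad. In form: [[claw, tx, ty, tz, roll], ...]. A call has 1 to 12 rows; each row shifts and turns the pose as measured when the row begins, along the tool's axes as they then stand; what a row does not reach is not made up. A row lasts 1/12 s, in which the tool goes at most 41.7 mm and 7.16 degrees, less where a joint would pass 70% of its speed; a pose out of reach is approached as far as the arm can. A call with a gripper value outside its range is refused whole. The fingers move at their own pace and stop on an object; the grip force is fixed at half the most. Time passes only in rows, so rows that do not move let the fingers close. It gives the time, the measured TCP pose, the force and the opening at its end, in the units of the state.
- read_state(): the state, without advancing time (a new reading comes with each control period).
- get_image(name): name is "scene" or "top" or "wrist"; returns a dict with "image" (420x560x3 uint8, blue, green, red), "z_map" (420x560 float32, mm along the optical axis (not along the pixel's ray), 0 where there is no reading), "K" (3x3 intrinsics, pixels), "dist" ([k1, k2, p1, p2, k3] as OpenCV has them; the pictures are not rectified), "R" (3x3) and "t" (3): a world point X has camera coordinates R X + t; the wrist camera has in their place "tool_from_camera" (4x4, takes a point from camera to tool coordinates, whose origin is the TCP and whose axes are the flange's). Camera axes: x right, y down, z forward; pixel columns grow to the right and rows downward; lengths in mm; the calibration is good to about 2 mm. A picture is of the moment at which its call begins: read the wrist's pose just before it.
- finish_job(): hands the job in, once; it reports no verdict.
Trained networks look in a picture, given as the dict that the camera call returned (one of the last four; its "shot" number tells which), for a name from the list of things; names that differ only in an ending like _2 or _b are one class to them, and where a whole thing is asked for, a point or a joint stands for the part that bears it (a point fixed in the world has none). Each returns a list of dicts, best first, with "score" (0 to 1); they miss things now and then, are a little off and sometimes report something else, mostly with a low value. They report only what shows in the picture. A call takes as long as a camera call. They do not tell look-alikes from the thing itself.
- recognise(picture, query): "box" ([left, top, right, bottom] in pixels, round what is visible of it).
- outline_of(picture, query): "mask" (420x560 bool, what is visible of it) and "box" ([left, top, right, bottom] in pixels, round what is visible of it).
The state is a dict: "clock": time; "qpos": joint angles; "qd": joint speeds; "tau": joint torques, N m; "eef_pos": TCP position; "tool_rot": TCP orientation; "force": force on the tool from outside, world axes, zero at the start; "torque": the same for the moment, N m; "width": finger opening in mm.
Only numpy, scipy, OpenCV 4.12 (cv2) and the standard library are available. Lean on these libraries where they do the work, as an engineer would, in place of code of your own. Each camera call takes 0.05 s, during which the arm holds its last target.

## Working session

There is one attempt and no reset: what is moved stays moved. The work goes in short steps, Python scripts to look and compute and a tool call to move; the robot and the scene stay as the last step left them, time stands still between calls to the robot, and variables do not carry over. Pictures are saved under pics/ and viewed, and the job is handed in when it is done.

Besides the shell and the picture viewer there is one more tool, called after "Request:" as name(argument=value, ...), one argument or row to a line, values as JSON. send_rows: Moves the arm, as the interface text tells. Its arguments: {"type":"object","properties":{"rows":{"type":"array"}},"required":["rows"]}

```bash
mkdir -p pics; ls; cat > h.py <<'E'
import numpy as np, cv2
from cell import *
def save(p,n,crop=None,s=1):
    im=p["image"]
    if crop: im=im[crop[1]:crop[3],crop[0]:crop[2]]
    cv2.imwrite("pics/"+n,cv2.resize(im,None,fx=s,fy=s,interpolation=cv2.INTER_CUBIC))
def world(p,uv,z=None):
    uv=np.array(uv,float).reshape(-1,1,2)
    n=cv2.undistortPoints(uv,np.array(p["K"]),np.array(p["dist"])).reshape(-1,2)
    zz=z if z is not None else np.array([p["z_map"][int(v),int(u)] for u,v in uv.reshape(-1,2)])
    zz=np.broadcast_to(zz,(len(n),))
    c=np.c_[n*zz[:,None],zz]
    return (c-np.array(p["t"]))@np.array(p["R"])
def onplane(p,uv,h):
    a=world(p,uv,100.);b=world(p,uv,1000.)
    k=(h-a[:,2])/(b[:,2]-a[:,2]); return a+k[:,None]*(b-a)
def cloud(p):
    vv,uu=np.mgrid[0:420,0:560]
    uv=np.c_[uu.ravel(),vv.ravel()]
    return world(p,uv,p["z_map"].ravel()).reshape(420,560,3)
E
python3 - <<'E'
from h import *
s=read_state();print({k:np.round(v,3) for k,v in s.items()})
for n in("scene","top"):
    p=get_image(n);save(p,n+"0.png");print(n,p["K"],p["R"],p["t"])
p=get_image("wrist");save(p,"wrist0.png");print(p["tool_from_camera"])
E
```

```text
pics
{'clock': np.float64(0.0), 'qpos': array([-1.374,  0.629,  0.038,  1.518, -0.027,  0.996, -0.02 ]), 'qd': array([ 0.   , -0.   ,  0.001,  0.002,  0.001,  0.   ,  0.001]), 'tau': array([-1.0000e-03, -5.6338e+01,  1.2260e+00, -1.9345e+01,  1.1000e-02,
        1.0000e-02,  0.0000e+00]), 'eef_pos': array([168.669, 627.02 , 192.978]), 'tool_rot': array([-3.14 ,  0.   ,  2.879]), 'force': array([-0.385,  0.091, -0.472]), 'torque': array([0.039, 0.011, 0.021]), 'width': np.float64(85.258)}
scene [[457.00830136   0.         283.52085447]
 [  0.         457.00830136 207.18042996]
 [  0.           0.           1.        ]] [[-0.89008166  0.45576154 -0.00600548]
 [ 0.32344825  0.62228686 -0.7128396 ]
 [-0.32114775 -0.63642791 -0.70130139]] [ 520.94039769 -129.89590901 1416.93653501]
top [[516.64424002   0.         284.41625364]
 [  0.         516.64424002 212.24088411]
 [  0.           0.           1.        ]] [[-0.01098661 -0.99987425 -0.01143611]
 [-0.98659774  0.01270134 -0.16267629]
 [ 0.16280109  0.00949558 -0.98661322]] [ -40.93492853  561.48368645 1452.94794132]
[[-7.20917674e-04 -9.61173664e-01 -2.75943232e-01  6.85898197e+01]
 [ 9.99999708e-01 -7.63080601e-04  4.54278724e-05 -9.20056661e-01]
 [-2.54231002e-04 -2.75943119e-01  9.61173934e-01 -1.79678254e+02]
 [ 0.00000000e+00  0.00000000e+00  0.00000000e+00  1.00000000e+00]]
```

View pics/scene0.png

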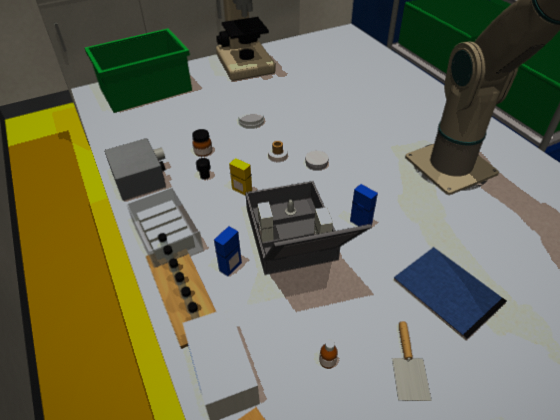

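View pics/top0.png

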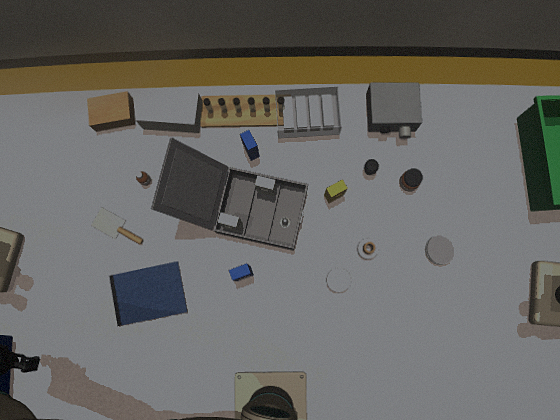

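View pics/wrist0.png

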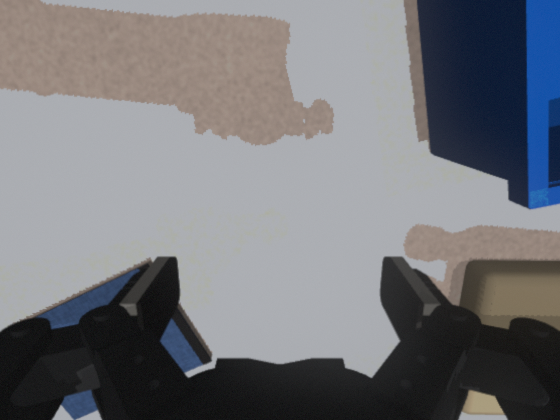

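The case sits at about (260,208) in the top view, with its lid leaning out to the left and the two white boxes inside at (265,183) and (229,220). The roll with the brown core is at (368,248). Blue and yellow look-alikes stand outside the case at (250,145), (241,272) and (336,190).

```bash
python3 - <<'E'
from h import *
p=get_image("top");save(p,"topc.png",(140,120,400,300),3)
C=cloud(p); np.save("C.npy",C)
for q in["case","lid","tall_box","short_box","roll","eyepiece","jar","dishes","lens_tin","dropper","spatula"]:
    for r in outline_of(p,q)[:3]:
        m=r["mask"]; P=C[m]; P=P[p["z_map"][m]>0]
        print(q,round(r["score"],2),np.round(r["box"]),"med",np.round(np.median(P,0)) if len(P) else None, "zmax",np.round(np.percentile(P[:,2],97)) if len(P) else None)
# rim points
z=C[...,2]; m=(z>60)&(z<72); m[:, :200]=0; m[:,320:]=0; m[:150]=0;m[260:]=0
P=C[m][:,:2]; print(len(P)); r=cv2.minAreaRect(P.astype(np.float32));print(r); print(cv2.boxPoints(r))
E
```

```text
case 0.66 [152. 139. 308. 247.] med [596. 129.  66.] zmax 257.0
lid 0.64 [151. 137. 228. 231.] med [616. 206. 178.] zmax 261.0
lid 0.4 [256. 175. 278. 196.] med [630.   5. 101.] zmax 110.0
tall_box 0.82 [238. 130. 257. 159.] med [746.  50. 115.] zmax 125.0
tall_box 0.7 [218. 213. 243. 232.] med [525. 104. 122.] zmax 130.0
tall_box 0.51 [231. 265. 254. 283.] med [386.  71. 117.] zmax 123.0
short_box 0.83 [258. 178. 276. 194.] med [630.   5. 103.] zmax 110.0
short_box 0.73 [323. 180. 349. 200.] med [ 614. -194.   95.] zmax 103.0
roll 0.53 [358. 238. 378. 259.] med [ 453. -285.   19.] zmax 51.0
roll 0.28 [150. 138. 308. 250.] med [596. 128.  66.] zmax 257.0
eyepiece 0.59 [366. 156. 379. 177.] med [ 690. -302.   56.] zmax 64.0
jar 0.9 [399. 166. 423. 191.] med [ 651. -417.   65.] zmax 73.0
jar 0.66 [152. 137. 307. 252.] med [596. 127.  65.] zmax 257.0
dishes 0.56 [428. 235. 457. 266.] med [ 449. -505.   27.] zmax 33.0
lens_tin 0.77 [327. 266. 352. 293.] med [ 366. -202.   23.] zmax 30.0
dropper 0.44 [136. 169. 152. 188.] med [669. 372.  49.] zmax 76.0
spatula 0.83 [ 93. 210. 143. 245.] med [535. 476.   3.] zmax 21.0
spatula 0.32 [153. 137. 230. 230.] med [616. 206. 178.] zmax 261.0
spatula 0.22 [327. 266. 351. 295.] med [ 365. -203.   23.] zmax 30.0
756
((605.3873291015625, 16.92828369140625), (251.34701538085938, 255.78770446777344), 76.79940795898438)
[[ 452.17395  -76.21854]
 [ 701.2029  -134.63046]
 [ 758.6007   110.0751 ]
 [ 509.57178  168.48703]]
```

View pics/topc.png

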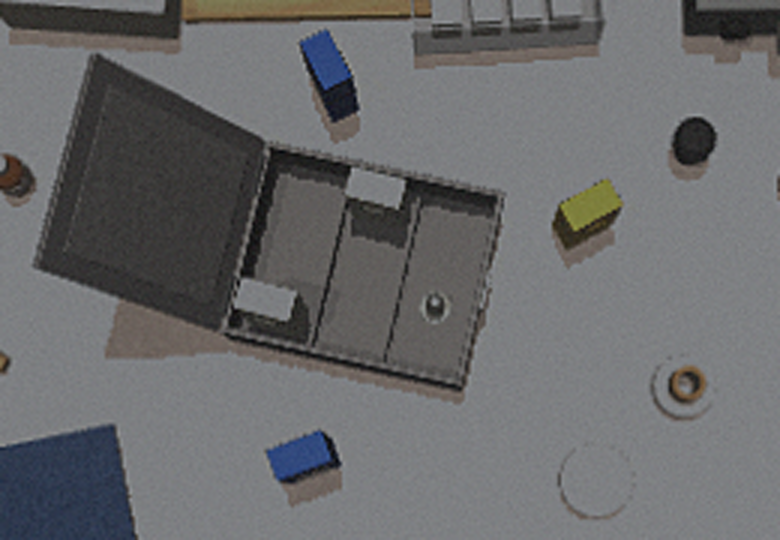

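```bash
python3 - <<'E'
from h import *
p=get_image("top")
f=lambda L:[(140+(a+.5)/3-.5,120+(b+.5)/3-.5) for a,b in L]
c=onplane(p,f([(266,145),(502,195),(463,385),(222,332)]),66);print(np.round(c))
d=lambda i,j:np.linalg.norm(c[i]-c[j])
print(d(0,1),d(1,2),d(2,3),d(3,0))
cen=c.mean(0)[:2]; ex=((c[0]-c[3])+(c[1]-c[2]))[:2]; ex/=np.linalg.norm(ex)
ey=((c[0]-c[1])+(c[3]-c[2]))[:2]; ey/=np.linalg.norm(ey)
y1=np.arctan2(ex[1],ex[0]);y2=np.arctan2(-ey[0],ey[1]);print("cen",cen,"yaw",y1,y2)
yaw=y2
R=np.array([[np.cos(yaw),-np.sin(yaw)],[np.sin(yaw),np.cos(yaw)]])
case=lambda P:(P[:,:2]-cen)@R
# lid edge corners
L=world(p,f([(97,60),(42,264)]));print("lidcorner",np.round(L),np.round(case(L)))
# spindle top z=46
print("spindle",onplane(p,f([(434,300)]),46),case(onplane(p,f([(434,300)]),46)))
# roll core top
print("rollcore top",onplane(p,f([(688,383)]),50), "wound", onplane(p,f([(682,388)]),20))
C=cloud(p)
for n,b,h in(("tall",(215,210,246,235),112),("short",(255,174,280,197),94)):
    S=C[b[1]:b[3],b[0]:b[2]].reshape(-1,3);S=S[(S[:,2]>h)&(S[:,2]<140)]
    k=case(S);r=cv2.minAreaRect(k.astype(np.float32));print(n,len(S),np.median(S[:,2]),np.round(np.median(S,0)),"case",r, "mid world",R@np.array(r[0])+cen)
m=outline_of(p,"lid")[0]["mask"];S=C[m];S=S[(S[:,2]>80)]
k=np.c_[case(S),S[:,2]];A=np.polyfit(k[:,1],k[:,2],1);print("lid slope",A,"angle",np.pi-np.arctan(A[0]))
E
```

```text
[[ 690.  114.   66.]
 [ 637. -114.   66.]
 [ 455.  -74.   66.]
 [ 508.  155.   66.]]
234.14397980992678 187.10346614441997 234.8340733406969 187.0497715186218
cen [572.58526779  20.34369705] yaw -0.21777488940547332 -0.22810333263381743
lidcorner [[719. 238. 260.]
 [542. 280. 258.]] [[ 93. 245.]
 [-89. 246.]]
spindle [[539.14055478 -47.15031134  46.        ]] [[-17.31594932 -73.30857997]]
rollcore top [[ 455.11822228 -289.16172623   50.        ]] wound [[ 453.12878006 -287.73408337   20.        ]]
tall 223 124.43064723717627 [529. 107. 124.] case ((-61.38803482055664, 74.76429748535156), (54.48781967163086, 30.84531021118164), 86.87334442138672) mid world [529.69384472 107.05307846]
short 213 103.8783567860645 [636.   6. 104.] case ((66.3352279663086, 1.0751171112060547), (54.8981819152832, 31.35472297668457), 89.73612976074219) mid world [637.44533372   6.39055426]
lid slope [ 0.55803286 77.11019134] angle 2.632603107942791
```

Request:
send_rows(
  rows=[
    [-1,0,0,-0.012,0.12],
    [-1,0,0,-0.012,0.12],
    [-1,0,0,-0.012,0.12],
    [-1,0,0,-0.012,0.12],
    [-1,0,0,-0.012,0.12],
    [-1,0,0,-0.012,0.12],
    [-1,0,0,-0.012,0.12],
    [-1,0,0,-0.012,0.12],
    [-1,0,0,-0.012,0.12],
    [-1,0,0,-0.012,0.12],
    [-1,0,0,-0.012,0.12],
    [-1,0,0,-0.012,0.12],
  ],
)

```text
clock: 1.85
eef_pos: [167.5, 625.4, 341.2]
tool_rot: [-3.139, 0.007, 1.382]
force: [0.1, 0.3, 0.6]
width: 0.2
```

```bash
cat >> h.py <<'E'
CEN=np.array([572.6,20.3]);YAW=-0.225
def RC(y): return np.array([[np.cos(y),-np.sin(y)],[np.sin(y),np.cos(y)]])
def c2w(c): return RC(YAW)@np.array(c)+CEN
def w2c(w): return (np.array(w)[...,:2]-CEN)@RC(YAW)
from scipy.spatial.transform import Rotation as Ro
def delta(case_xy=None,z=None,world_xy=None):
    s=read_state();P=np.array(s["eef_pos"]);R=Ro.from_euler("xyz",s["tool_rot"]).as_matrix()
    w=c2w(case_xy) if case_xy is not None else np.array(world_xy)
    t=np.array([w[0],w[1],z])
    d=R.T@(t-P)
    want=YAW+np.pi/2; a=s["tool_rot"][2]
    print("clock",round(s["clock"],2),"pos",np.round(P,1),"case",np.round(w2c(P),1),"rot",np.round(s["tool_rot"],3),"F",np.round(s["force"],1),"w",round(s["width"],1))
    print("target",np.round(t,1),"tool delta mm",np.round(d,1),"norm",round(np.linalg.norm(d)),"turn",round((a-want+np.pi)%(2*np.pi)-np.pi,3),"q",np.round(s["qpos"],2))
E
python3 -c "
from h import *
delta((-130,75),300)"
```

```text
clock 1.85 pos [167.5 625.4 341.2] case [-529.9  499.5] rot [-3.139  0.007  1.382] F [0.1 0.3 0.6] w 0.2
target [462.6 122.4 300. ] tool delta mm [-438.3  384.4   43.3] norm 585 turn 0.036 q [-1.6   0.55  0.46  1.3  -0.24  1.35 -1.34]
```

Request:
send_rows(
  rows=[
    [-1,-0.027,0.024,0,0.036],
    [-1,-0.027,0.024,0,0],
    [-1,-0.027,0.024,0,0],
    [-1,-0.027,0.024,0,0],
    [-1,-0.027,0.024,0,0],
    [-1,-0.027,0.024,0,0],
    [-1,-0.027,0.024,0,0],
    [-1,-0.027,0.024,0,0],
    [-1,-0.027,0.024,0,0],
    [-1,-0.027,0.024,0,0],
    [-1,-0.027,0.024,0,0],
    [-1,-0.027,0.024,0,0],
  ],
)

```text
clock: 2.85
eef_pos: [378.4, 240.6, 341.8]
tool_rot: [-3.136, -0.007, 1.36]
force: [1.0, 0.1, -0.8]
width: -0.1
```

```bash
python3 -c "
from h import *
delta((-130,75),250)"
```

```text
clock 2.85 pos [378.4 240.6 341.8] case [-238.4  171.4] rot [-3.136 -0.007  1.36 ] F [ 1.   0.1 -0.8] w -0.1
target [462.6 122.4 250. ] tool delta mm [-98.6 107.5  90.6] norm 172 turn 0.014 q [-1.13  0.2   0.62  1.83 -0.14  1.15 -0.67]
```

Request:
send_rows(
  rows=[
    [-1,-0.02,0.02,0.018,0.01],
    [-1,-0.02,0.02,0.018,0],
    [-1,-0.02,0.02,0.018,0],
    [-1,-0.02,0.02,0.018,0],
    [-1,-0.015,0.02,0.018,0],
    [-1,0,0,0,0],
  ],
)

```text
clock: 3.35
eef_pos: [463.1, 114.2, 251.1]
tool_rot: [3.137, -0.015, 1.339]
force: [-0.3, -0.1, 0.4]
width: -0.0
```

```bash
python3 -c "
from h import *
p=get_image('wrist');save(p,'w1.png')
delta((-130,75),105)"
```

```text
clock 3.4 pos [462.3 116.  252.1] case [-128.9   68.7] rot [ 3.138 -0.016  1.341] F [0.2 0.3 0.7] w 0.0
target [462.6 122.4 105. ] tool delta mm [  3.9  -1.7 147.2] norm 147 turn -0.005 q [-0.77  0.36  0.64  1.93 -0.28  0.94 -0.22]
```

View pics/w1.png

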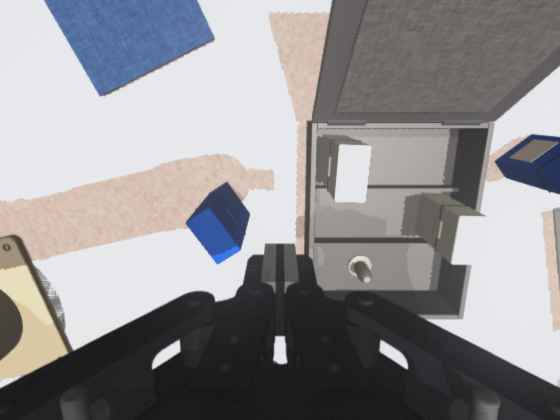

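The wrist view shows the white tall box at (350,170) in the left bay and the white short box at (455,225) in the middle bay. The blue look-alike at (220,220) is outside the case. Next I go down behind the tall box and push it towards +x.

Request:
send_rows(
  rows=[
    [-1,0.002,0,0.025,0],
    [-1,0.002,0,0.025,0],
    [-1,0,0,0.025,0],
    [-1,0,0,0.025,0],
    [-1,0,0,0.025,0],
    [-1,0,0,0.022,0],
    [-1,0,0,0,0],
  ],
)

```text
clock: 3.98
eef_pos: [467.9, 132.5, 105.3]
tool_rot: [3.131, -0.029, 1.349]
force: [0.0, 0.3, -0.4]
width: -0.0
```

```bash
python3 -c "
from h import *
delta((-110,75),105)"
```

```text
clock 3.98 pos [467.9 132.5 105.3] case [-127.1   86. ] rot [ 3.131 -0.029  1.349] F [ 0.   0.3 -0.4] w -0.0
target [482.1 118.  105. ] tool delta mm [-11.1  17.1   0.2] norm 20 turn 0.003 q [-0.64  0.57  0.46  2.09 -0.5   0.57 -0.03]
```

Request:
send_rows(
  rows=[
    [-1,-0.011,0.006,0,0],
    [-1,0,0.006,0,0],
    [-1,0,0.006,0,0],
    [-1,0,0.006,0,0],
    [-1,0,0.006,0,0],
    [-1,0,0.006,0,0],
  ],
)

```text
clock: 4.48
eef_pos: [504.0, 120.6, 110.7]
tool_rot: [3.128, -0.036, 1.357]
force: [-0.8, 1.0, 0.6]
width: -0.1
```

```bash
python3 -c "
from h import *
delta((-61,75),105)"
```

```text
clock 4.48 pos [504.  120.6 110.7] case [-89.3  82.5] rot [ 3.128 -0.036  1.357] F [-0.8  1.   0.6] w -0.1
target [529.9 107.  105. ] tool delta mm [-8.  28.1  5.8] norm 30 turn 0.011 q [-0.58  0.59  0.47  2.   -0.49  0.63  0.  ]
```

Request:
send_rows(
  rows=[
    [-1,-0.004,0.006,0.002,0.003],
    [-1,-0.004,0.006,0.002,0.003],
    [-1,-0.002,0.006,0.001,0.003],
    [-1,-0.001,0.006,0.001,0],
    [-1,-0.001,0.006,0.001,0],
    [-1,-0.001,0.006,0.001,0],
  ],
)

```text
clock: 4.98
eef_pos: [541.3, 98.7, 103.0]
tool_rot: [3.126, -0.037, 1.347]
force: [0.1, 0.1, 0.4]
width: 0.2
```

```bash
python3 -c "
from h import *
delta((-50,75),108)
p=get_image('wrist');save(p,'w2.png')"
```

```text
clock 4.98 pos [541.3  98.7 103. ] case [-48.   69.5] rot [ 3.126 -0.037  1.347] F [0.1 0.1 0.4] w 0.2
target [540.6 104.6 108. ] tool delta mm [ 5.7 -1.9 -4.8] norm 8 turn 0.002 q [-0.51  0.64  0.46  1.93 -0.5   0.66  0.04]
```

View pics/w2.png

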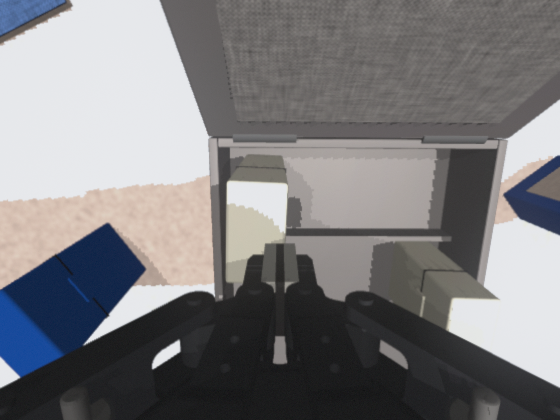

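```bash
python3 -c "
from h import *
p=get_image('top');save(p,'t2.png',(180,120,340,280),4)
p=get_image('scene');save(p,'s2.png',(220,150,400,290),4)"
```

```text
(no output)
```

View pics/t2.png

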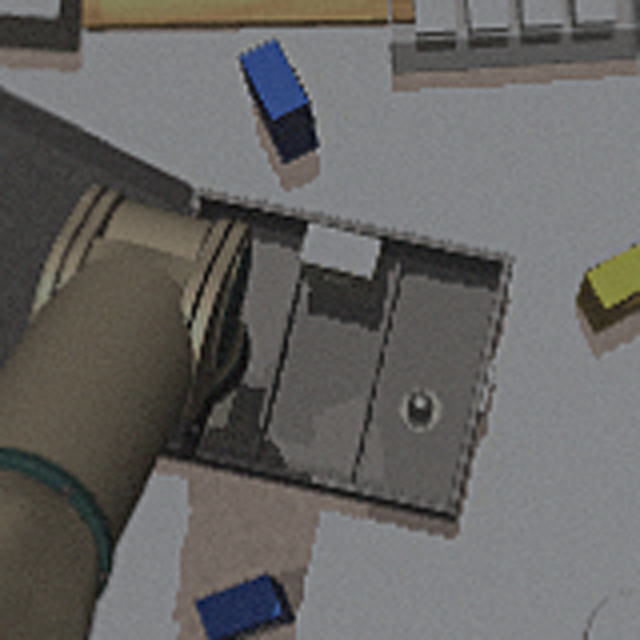

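View pics/s2.png

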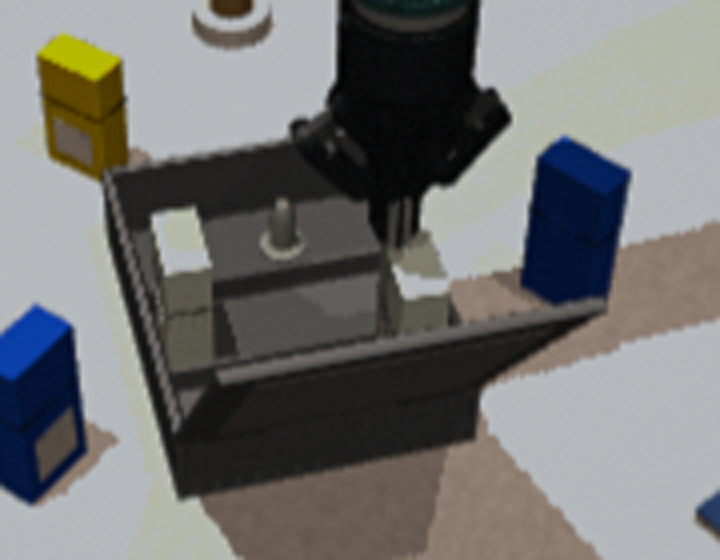

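```bash
cat >> h.py <<'E'
def wcloud(p,s):
    vv,uu=np.mgrid[0:420,0:560]
    uv=np.c_[uu.ravel(),vv.ravel()].astype(float).reshape(-1,1,2)
    n=cv2.undistortPoints(uv,np.array(p["K"]),np.array(p["dist"])).reshape(-1,2)
    z=p["z_map"].ravel();c=np.c_[n*z[:,None],z,np.ones(len(z))]
    T=(np.array(p["tool_from_camera"])@c.T).T[:,:3]
    R=Ro.from_euler("xyz",s["tool_rot"]).as_matrix()
    return (T@R.T+np.array(s["eef_pos"])).reshape(420,560,3)
def wpix(p,s,w):
    R=Ro.from_euler("xyz",s["tool_rot"]).as_matrix()
    t=np.r_[R.T@(np.array(w)-np.array(s["eef_pos"])),1]
    c=np.linalg.inv(np.array(p["tool_from_camera"]))@t
    return cv2.projectPoints(c[None,:3],np.zeros(3),np.zeros(3),np.array(p["K"]),np.array(p["dist"]))[0].ravel()
E
python3 -c "
from h import *
s=read_state();p=get_image('wrist');W=wcloud(p,s)
print('tcp pix',wpix(p,s,s['eef_pos']))
for u,v in [(235,185),(260,190),(285,190),(260,165),(235,225),(280,235),(240,260),(280,255),(350,145),(330,232)]:
    w=W[v,u];print(u,v,np.round(w),np.round(w2c(w)))
"
```

```text
tcp pix [276.95177722 230.72187371]
235 185 [528. 133. 126.] [-68. 100.]
260 190 [539. 128. 126.] [-56.  98.]
285 190 [551. 126. 125.] [-44.  98.]
260 165 [538. 133.  70.] [-59. 102.]
235 225 [523. 114. 126.] [-69.  81.]
280 235 [544. 104. 127.] [-47.  75.]
240 260 [521.  95. 125.] [-67.  62.]
280 255 [544. 107. 157.] [-47.  78.]
350 145 [597. 132.  65.] [ -1. 114.]
330 232 [578.  59.  17.] [-4. 39.]
```

```bash
python3 -c "
from h import *
s=read_state();p=get_image('wrist');W=wcloud(p,s)
R=Ro.from_euler('xyz',s['tool_rot']).as_matrix()
T=(W-np.array(s['eef_pos']))@R
save(p,'w3.png',(200,150,340,320),5)
for v in range(200,330,6): print(v,[ (p['z_map'][v,u].round(),np.round(T[v,u]).tolist()) for u in (268,280,292)])
print(p['K'],p['dist'])
"
```

```text
200 [(np.float32(164.0), [24.0, -4.0, -22.0]), (np.float32(164.0), [24.0, 2.0, -22.0]), (np.float32(289.0), [-10.0, 12.0, 98.0])]
206 [(np.float32(166.0), [21.0, -4.0, -21.0]), (np.float32(165.0), [21.0, 2.0, -22.0]), (np.float32(0.0), [69.0, 2.0, -180.0])]
212 [(np.float32(166.0), [18.0, -4.0, -22.0]), (np.float32(166.0), [18.0, 2.0, -22.0]), (np.float32(290.0), [-20.0, 12.0, 97.0])]
218 [(np.float32(166.0), [15.0, -4.0, -22.0]), (np.float32(166.0), [15.0, 2.0, -23.0]), (np.float32(291.0), [-26.0, 12.0, 96.0])]
224 [(np.float32(167.0), [12.0, -4.0, -22.0]), (np.float32(167.0), [12.0, 2.0, -22.0]), (np.float32(294.0), [-31.0, 12.0, 97.0])]
230 [(np.float32(168.0), [9.0, -4.0, -22.0]), (np.float32(169.0), [9.0, 2.0, -21.0]), (np.float32(288.0), [-34.0, 12.0, 90.0])]
236 [(np.float32(169.0), [6.0, -4.0, -22.0]), (np.float32(169.0), [6.0, 2.0, -22.0]), (np.float32(274.0), [-34.0, 11.0, 76.0])]
242 [(np.float32(170.0), [3.0, -4.0, -22.0]), (np.float32(170.0), [3.0, 2.0, -22.0]), (np.float32(296.0), [-47.0, 12.0, 95.0])]
248 [(np.float32(144.0), [10.0, -3.0, -47.0]), (np.float32(145.0), [
[... 1210 characters left out ...]
88.0])]
308 [(np.float32(101.0), [11.0, -2.0, -92.0]), (np.float32(120.0), [-0.0, 2.0, -75.0]), (np.float32(101.0), [11.0, 5.0, -92.0])]
314 [(np.float32(98.0), [11.0, -2.0, -94.0]), (np.float32(121.0), [-3.0, 2.0, -74.0]), (np.float32(97.0), [12.0, 5.0, -95.0])]
320 [(np.float32(97.0), [10.0, -2.0, -96.0]), (np.float32(122.0), [-5.0, 2.0, -75.0]), (np.float32(94.0), [11.0, 5.0, -98.0])]
326 [(np.float32(97.0), [8.0, -2.0, -96.0]), (np.float32(122.0), [-8.0, 2.0, -75.0]), (np.float32(94.0), [10.0, 5.0, -99.0])]
[[340.27368311   0.         279.54376675]
 [  0.         340.27368311 200.75000114]
 [  0.           0.           1.        ]] [0.01156084 0.         0.         0.         0.        ]
```

View pics/w3.png

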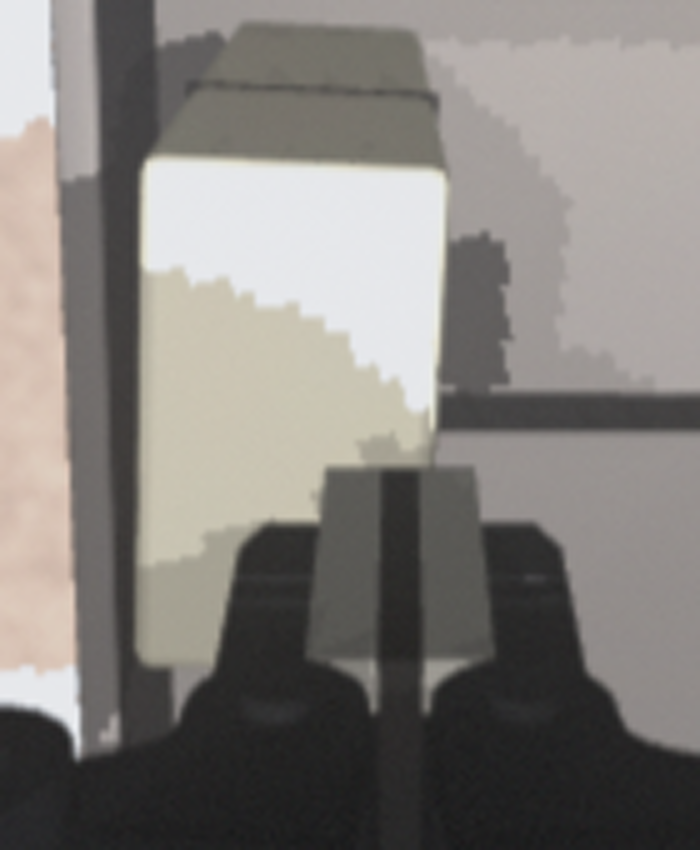

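The fingertips measured in the depth image end about 42 mm short of the reported TCP: the pad edge is at tool z ≈ -42. At TCP z 103 they passed just above the 126 mm box without touching it. I'll work with tip = TCP + 42 mm in height, and check that at the first contact.

```bash
python3 -c "
from h import *
delta((-120,73),103)"
```

```text
clock 5.23 pos [540.3  99.4 103.1] case [-49.1  69.9] rot [ 3.127 -0.037  1.348] F [0.3 0.1 0.3] w 0.5
target [471.9 118.2 103. ] tool delta mm [  3.3 -70.9  -0.8] norm 71 turn 0.002 q [-0.51  0.64  0.46  1.93 -0.5   0.66  0.04]
```

Request:
send_rows(
  rows=[
    [-1,0,-0.024,-0.002,0],
    [-1,0,-0.024,-0.002,0],
    [-1,0,-0.022,0,0],
    [-1,0,0,0,0],
  ],
)

```text
clock: 5.57
eef_pos: [468.7, 115.5, 105.7]
tool_rot: [3.127, -0.037, 1.348]
force: [-1.7, -0.2, -0.5]
width: -0.1
```

```bash
python3 -c "
from h import *
delta((-120,73),66)"
```

```text
clock 5.57 pos [468.7 115.5 105.7] case [-122.5   69.6] rot [ 3.127 -0.037  1.348] F [-1.7 -0.2 -0.5] w -0.1
target [471.9 118.2  66. ] tool delta mm [ 1.9  2.  39.8] norm 40 turn 0.003 q [-0.59  0.56  0.45  2.1  -0.51  0.56  0.01]
```

Request:
send_rows(
  rows=[
    [-1,0.001,0,0.02,0],
    [-1,0,0,0.018,0],
    [-1,0,0,0,0],
    [-1,0,0,0,0],
  ],
)

```text
clock: 5.9
eef_pos: [469.1, 120.2, 68.6]
tool_rot: [3.126, -0.04, 1.352]
force: [0.5, -0.2, 0.1]
width: 0.3
```

```bash
python3 -c "
from h import *
delta((-90,73),68)
s=read_state();p=get_image('wrist');save(p,'w4.png');W=wcloud(p,s)
R=Ro.from_euler('xyz',s['tool_rot']).as_matrix()
T=(W-np.array(s['eef_pos']))@R
for v in range(238,252,2): print(v,T[v,280].round())
"
```

```text
clock 5.9 pos [469.1 120.2  68.6] case [-123.2   74.3] rot [ 3.126 -0.04   1.352] F [ 0.5 -0.2  0.1] w 0.3
target [501.2 111.5  68. ] tool delta mm [-1.5 33.2  1. ] norm 33 turn 0.006 q [-0.54  0.62  0.38  2.13 -0.57  0.46  0.07]
238 [-33.   2.  68.]
240 [-34.   2.  68.]
242 [-36.   2.  68.]
244 [ 10.   2. -43.]
246 [ 10.   2. -45.]
248 [ 10.   2. -46.]
250 [ 10.   2. -48.]
```

View pics/w4.png

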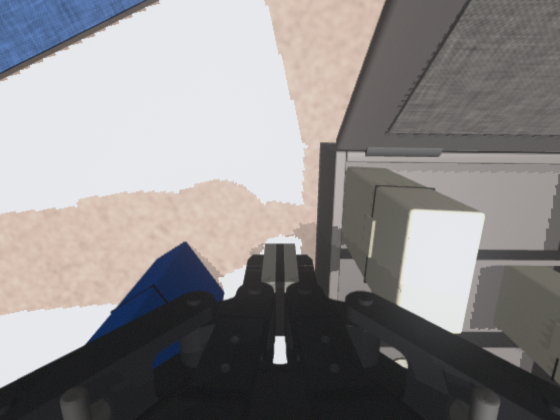

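Request:
send_rows(
  rows=[
    [-1,0,0.012,0,0.005],
    [-1,0,0.012,0.001,0],
    [-1,-0.001,0.007,0.001,0],
    [-1,0,0.005,0.001,0],
    [-1,0,0.005,0.001,0],
    [-1,0,0.005,0.001,0],
    [-1,0,0.005,0.001,0],
    [-1,0,0.005,0.001,0],
  ],
)

```text
clock: 6.62
eef_pos: [527.0, 106.8, 66.4]
tool_rot: [3.124, -0.042, 1.348]
force: [-0.3, 1.4, 0.4]
width: 0.1
```

```bash
python3 -c "
from h import *
delta((-50,73),68)
p=get_image('wrist');save(p,'w5.png')
"
```

```text
clock 6.62 pos [527.  106.8  66.4] case [-63.8  74.2] rot [ 3.124 -0.042  1.348] F [-0.3  1.4  0.4] w 0.1
target [540.1 102.6  68. ] tool delta mm [-1.2 13.8 -1.4] norm 14 turn 0.002 q [-0.49  0.68  0.4   1.99 -0.55  0.55  0.08]
```

View pics/w5.png

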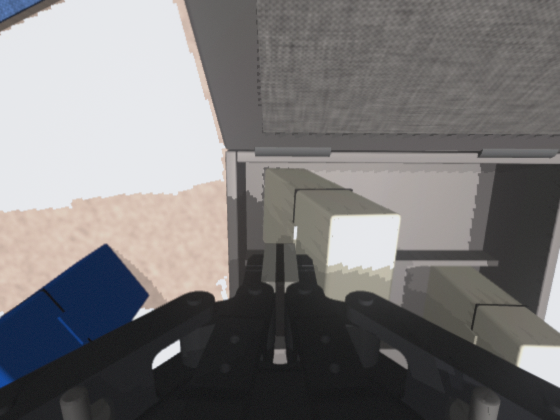

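The fingers are now in contact and the box at (350,230) is leaning towards +x. I keep pushing.

Request:
send_rows(
  rows=[
    [-1,0,0.005,0,0],
    [-1,0,0.005,0,0],
    [-1,0,0.005,0.001,0],
    [-1,0,0.005,0,0],
    [-1,0,0.005,0.001,0],
    [-1,0,0.005,0,0],
    [-1,0,0,0,0],
    [-1,0,0,0,0],
    [-1,0,0,0,0],
  ],
)

```text
clock: 7.42
eef_pos: [560.8, 98.9, 64.1]
tool_rot: [3.123, -0.041, 1.348]
force: [0.5, 0.1, 0.0]
width: -0.1
```

```bash
python3 -c "
from h import *
delta((-50,73),68)
p=get_image('wrist');save(p,'w6.png')
"
```

```text
clock 7.42 pos [560.8  98.9  64.1] case [-29.  74.] rot [ 3.123 -0.041  1.348] F [0.5 0.1 0. ] w -0.1
target [540.1 102.6  68. ] tool delta mm [ -0.8 -20.9  -4.3] norm 21 turn 0.002 q [-0.46  0.72  0.41  1.9  -0.54  0.6   0.08]
```

View pics/w6.png

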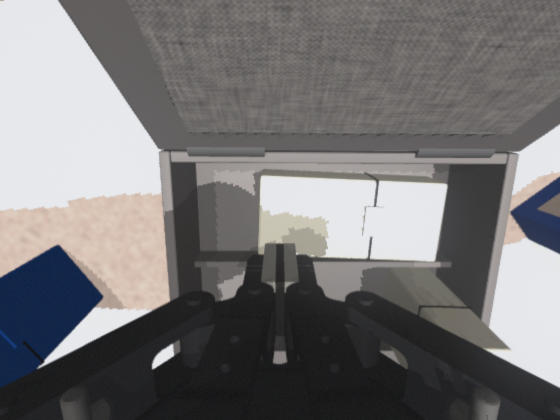

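The tall box lies flat in the left bay, seen at (350,215). The short box is next.

Request:
send_rows(
  rows=[
    [-1,0,0,-0.02,0],
    [-1,0,0,-0.022,0],
    [-1,0,0.01,-0.005,0],
    [-1,-0.015,0.03,0,0],
    [-1,-0.02,0.03,0,0],
    [-1,-0.02,0.03,0,0],
    [-1,-0.02,0.03,0,0],
    [-1,0,0.01,0,0],
    [-1,0,0,0,0],
  ],
)

```text
clock: 8.22
eef_pos: [678.4, -5.8, 110.6]
tool_rot: [3.132, -0.042, 1.356]
force: [-0.4, 0.2, 0.8]
width: 0.2
```

```bash
python3 -c "
from h import *
delta((110,-2),90)
"
```

```text
clock 8.22 pos [678.4  -5.8 110.6] case [109.   -1.9] rot [ 3.132 -0.042  1.356] F [-0.4  0.2  0.8] w 0.2
target [679.4  -6.2  90. ] tool delta mm [-1.   0.8 20.6] norm 21 turn 0.01 q [-0.26  0.79  0.45  1.54 -0.46  0.9   0.15]
```

Request:
send_rows(
  rows=[
    [-1,0,0,0.018,0.01],
    [-1,0,0,0.018,0],
    [-1,0,0,0.018,0],
    [-1,0,0,0.008,0],
    [-1,0,0,0,0],
  ],
)

```text
clock: 8.63
eef_pos: [676.6, -1.7, 47.2]
tool_rot: [3.134, -0.043, 1.345]
force: [-0.1, -0.4, -0.8]
width: 0.2
```

```bash
python3 -c "
from h import *
delta((84,1),48)
p=get_image('wrist');save(p,'w7.png')
"
```

```text
clock 8.63 pos [676.6  -1.7  47.2] case [106.3   1.8] rot [ 3.134 -0.043  1.345] F [-0.1 -0.4 -0.8] w 0.2
target [654.7   2.5  48. ] tool delta mm [ -0.8 -22.3  -1. ] norm 22 turn -0.0 q [-0.25  0.87  0.41  1.58 -0.51  0.79  0.17]
```

View pics/w7.png

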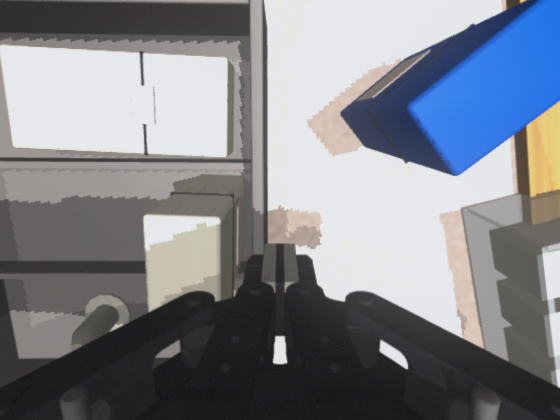

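Request:
send_rows(
  rows=[
    [-1,0,-0.01,0,0],
    [-1,0,-0.006,0,0],
    [-1,0,-0.005,0,0],
    [-1,0,-0.005,0,0],
    [-1,0,-0.005,0,0],
    [-1,0,-0.005,0,0],
    [-1,0,-0.005,0,0],
    [-1,0,-0.005,0,0],
  ],
)

```text
clock: 9.35
eef_pos: [632.0, 10.8, 52.8]
tool_rot: [3.126, -0.046, 1.348]
force: [-0.9, 0.2, -0.3]
width: -0.4
```

```bash
python3 -c "
from h import *
delta((50,1),48)
p=get_image('wrist');save(p,'w8.png')
"
```

```text
clock 9.35 pos [632.   10.8  52.8] case [60.  4.] rot [ 3.126 -0.046  1.348] F [-0.9  0.2 -0.3] w -0.4
target [621.6  10.1  48. ] tool delta mm [ -3.2 -10.1   4.5] norm 11 turn 0.003 q [-0.28  0.8   0.4   1.72 -0.52  0.7   0.19]
```

View pics/w8.png

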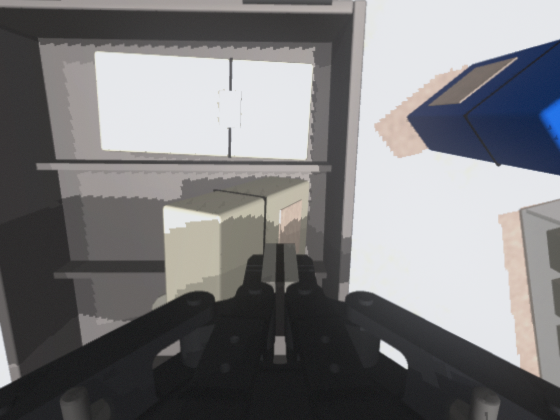

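Request:
send_rows(
  rows=[
    [-1,-0.001,-0.005,0.001,0],
    [-1,-0.001,-0.005,0.001,0],
    [-1,0,-0.005,0.001,0],
    [-1,0,-0.005,0.001,0],
    [-1,0,-0.005,0.001,0],
    [-1,0,0,0,0],
    [-1,0,0,0,0],
    [-1,0,0,0,0],
  ],
)

```text
clock: 10.07
eef_pos: [602.4, 15.3, 46.3]
tool_rot: [3.129, -0.046, 1.348]
force: [0.7, 0.1, -0.9]
width: 0.1
```

```bash
python3 -c "
from h import *
delta((50,1),48)
p=get_image('wrist');save(p,'w9.png')
"
```

```text
clock 10.07 pos [602.4  15.3  46.3] case [30.2  1.8] rot [ 3.129 -0.046  1.348] F [ 0.7  0.1 -0.9] w 0.1
target [621.6  10.1  48. ] tool delta mm [-0.8 19.8 -1.5] norm 20 turn 0.002 q [-0.28  0.78  0.39  1.81 -0.54  0.64  0.21]
```

View pics/w9.png

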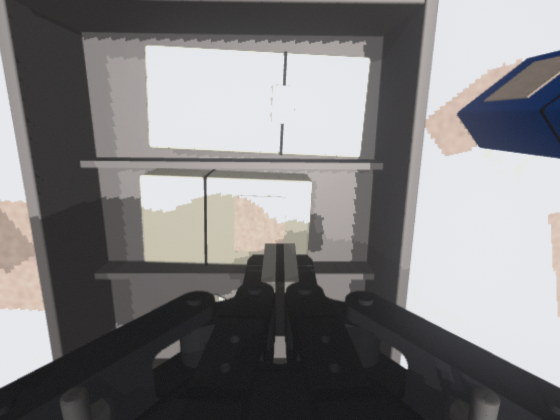

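Both boxes are flat in their bays, at (255,100) and (225,215). I now move over and measure the spindle and the roll from the wrist camera.

Request:
send_rows(
  rows=[
    [-1,0,0,-0.03,0],
    [-1,0,0,-0.03,0],
    [-1,0,0,-0.03,0],
    [-1,-0.02,-0.01,-0.02,0],
    [-1,-0.03,-0.01,0,0],
    [-1,-0.03,-0.01,0,0],
    [-1,-0.03,-0.01,0,0],
    [-1,-0.03,-0.005,0,0],
    [-1,0,0,0,0],
    [-1,0,0,0,0],
  ],
)

```text
clock: 10.95
eef_pos: [527.8, -120.8, 155.2]
tool_rot: [3.12, -0.044, 1.353]
force: [-0.7, 1.2, -0.2]
width: -0.1
```

```bash
python3 -c "
from h import *
delta(world_xy=(454,-288),z=100)
s=read_state();p=get_image('wrist');save(p,'w10.png');W=wcloud(p,s);np.save('W10.npy',W)
"
```

```text
clock 10.95 pos [ 527.8 -120.8  155.2] case [ -12.2 -147.5] rot [ 3.12  -0.044  1.353] F [-0.7  1.2 -0.2] w -0.1
target [ 454 -288  100] tool delta mm [-181.5  -37.    46.4] norm 191 turn 0.007 q [-0.11  0.56  0.48  1.89 -0.42  0.77  0.39]
```

View pics/w10.png

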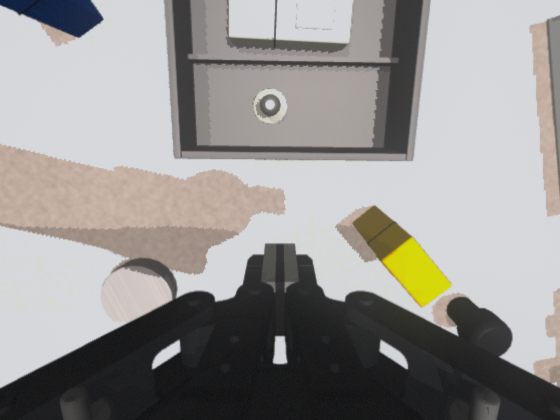

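```bash
cat >> h.py <<'E'
def wray(p,s,uv,h):
    n=cv2.undistortPoints(np.array(uv,float).reshape(-1,1,2),np.array(p["K"]),np.array(p["dist"])).reshape(-1,2)
    M=np.array(p["tool_from_camera"]);R=Ro.from_euler("xyz",s["tool_rot"]).as_matrix()
    d=np.c_[n,np.ones(len(n))]@M[:3,:3].T@R.T; o=R@M[:3,3]+np.array(s["eef_pos"])
    return o+d*((h-o[2])/d[:,2])[:,None]
E
python3 - <<'E'
from h import *
s=read_state();p=get_image('wrist');W=wcloud(p,s)
save(p,'w10c.png',(220,60,320,150),8)
t=wray(p,s,[(268,103)],46);f=wray(p,s,[(270,106)],7);print("top",t,w2c(t),"foot",f,w2c(f))
k=w2c(W);z=W[...,2]
m=np.zeros((420,560),bool);m[85:130,250:290]=1
q=W[m&(z>30)&(z<60)];print(len(q),q.mean(0),w2c(q.mean(0)),q[:,2].max())
# case right rim outer corners
c=wray(p,s,[(174,157),(413,159)],66);print(c.round(1),w2c(c).round(1),np.arctan2(*(c[1]-c[0])[1::-1]))
for u,v in [(300,153),(250,153),(280,155)]: print(W[v,u].round(1),w2c(W[v,u]).round(1))
E
```

```text
top [[538.16675932 -48.42918436  46.        ]] [[-18.2314018  -74.67907896]] foot [[539.27326033 -49.76231129   7.        ]] [[-16.85536204 -75.73173583]]
349 [539.30166756 -48.57227671  41.28615279] [-17.09317513 -74.5653593 ] 47.29332021850654
[[ 456.4  -73.2   66. ]
 [ 642.1 -116.8   66. ]] [[ -92.4 -117.1]
 [  98.3 -118.2]] -0.2305881622279762
[554.5 -92.1  65.6] [   7.4 -113.6]
[515.6 -83.4  65.3] [ -32.4 -113.8]
[538.6 -90.2  65. ] [  -8.5 -115.3]
```

View pics/w10c.png

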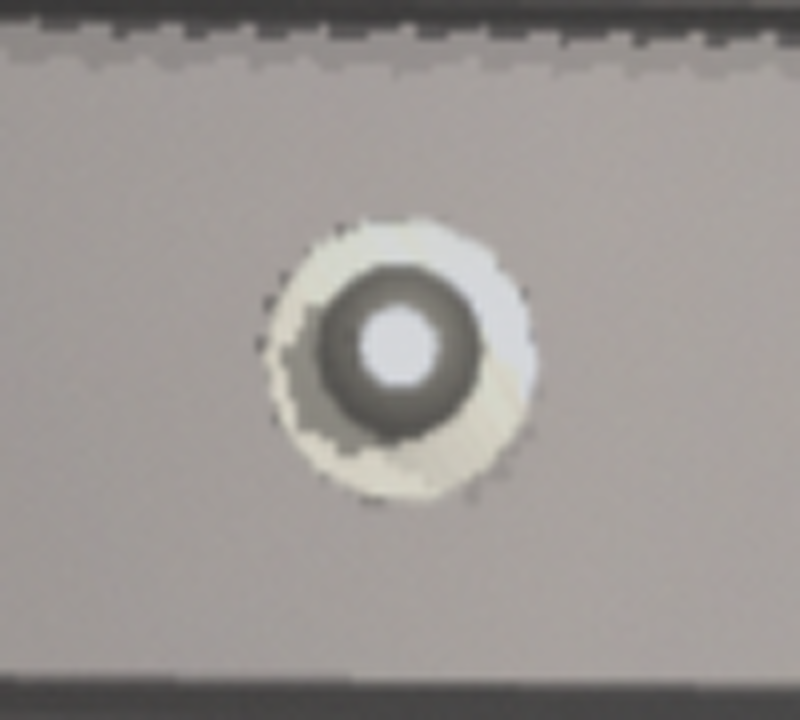

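Spindle top is at (539,-49) in world coordinates, and both cameras agree. Next I view the roll from just past it.

Request:
send_rows(
  rows=[
    [0,-0.025,-0.003,0,0.003],
    [0,-0.025,-0.003,0,0.003],
    [0,-0.025,-0.003,0,0],
    [0.2,-0.025,-0.003,0,0],
    [0.2,-0.025,-0.003,0,0],
    [0.2,-0.025,-0.003,0,0],
    [0.2,-0.025,-0.003,0,0],
    [0.2,-0.025,-0.003,0,0],
    [0.2,-0.025,-0.003,0,0],
    [0.2,-0.015,-0.003,0,0],
    [0.2,0,0,0,0],
    [0.2,0,0,0,0],
  ],
)

```text
clock: 12.05
eef_pos: [461.7, -341.4, 139.4]
tool_rot: [3.118, -0.05, 1.384]
force: [0.1, 0.9, -0.3]
width: 51.1
```

```bash
python3 -c "
from h import *
delta(world_xy=(454,-288),z=100)
s=read_state();p=get_image('wrist');save(p,'w11.png')
R=Ro.from_euler('xyz',s['tool_rot']).as_matrix();print(R[:,2])
"
```

```text
clock 12.05 pos [ 461.7 -341.4  139.4] case [ -27.4 -377.4] rot [ 3.118 -0.05   1.384] F [ 0.1  0.9 -0.3] w 51.1
target [ 454 -288  100] tool delta mm [ 49.  -18.5  41.5] norm 67 turn 0.038 q [ 0.35  0.62  0.43  1.8  -0.42  0.81  0.82]
[ 0.03283254  0.04504501 -0.99844528]
```

View pics/w11.png

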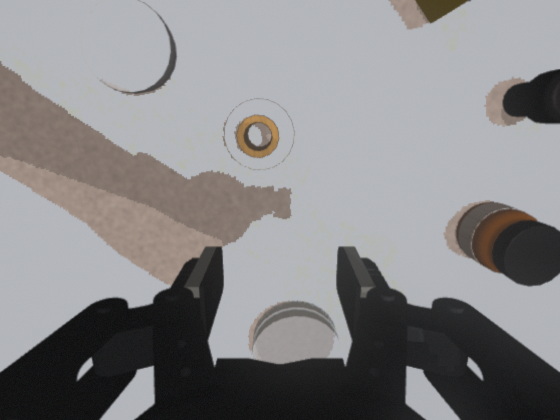

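```bash
cat >> h.py <<'E'
def tdelta(world_xy,ztip):
    s=read_state();P=np.array(s["eef_pos"]);R=Ro.from_euler("xyz",s["tool_rot"]).as_matrix()
    tip=P-42*R[:,2]+1.5*R[:,1]
    d=np.array([*world_xy,ztip])-tip
    a=s["tool_rot"][2]
    print("clk",round(s["clock"],2),"tip",tip.round(1),"toolz",R[:,2].round(3),"delta",(R.T@d).round(1),"turn",round(a-YAW-np.pi/2,3),"w",round(s["width"],1),"F",np.round(s["force"],1))
E
python3 -c "
from h import *
s=read_state();p=get_image('wrist');save(p,'w11c.png',(210,85,310,185),6)
print(wray(p,s,[(258,136)],50),wray(p,s,[(259,133.5)],20))
W=wcloud(p,s);m=np.zeros((420,560),bool);m[95:175,215:300]=1;z=W[...,2]
q=W[m&(z>42)];print(len(q),q.mean(0),q.min(0),q.max(0));q=W[m&(z>15)&(z<25)];print(len(q),(q.min(0)+q.max(0))/2,q.max(0)-q.min(0))
tdelta((454,-288),60)
"
```

```text
[[ 457.58440913 -290.8869881    50.        ]] [[ 457.46132043 -289.98263503   20.        ]]
883 [ 457.4878276  -290.58296054   58.46534043] [ 440.50678179 -307.80775068   42.10867519] [ 473.6301204  -274.45333832  322.31060887]
2535 [ 456.9337044  -290.98918554   20.02551952] [61.17826263 60.77731075  9.79808434]
clk 12.15 tip [ 462.  -342.8  181.4] toolz [ 0.033  0.045 -0.998] delta [ 46.1 -20.9 123.4] turn 0.04 w 51.2 F [-0.3  0.   0.1]
```

View pics/w11c.png

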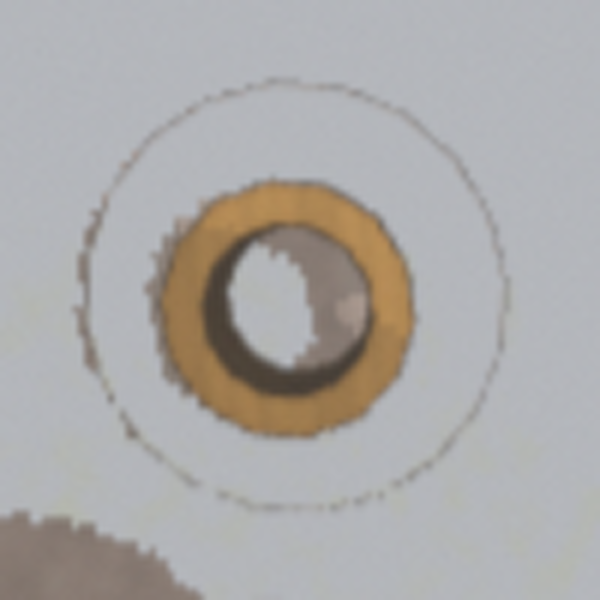

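The roll is at (457.3,-290.7), and its core diameter and height match the description. I move over it.

Request:
send_rows(
  rows=[
    [0.2,0.012,-0.004,0.02,0.02],
    [0.2,0.012,-0.004,0.02,0.02],
    [0.2,0.012,-0.004,0.02,0],
    [0.2,0.007,-0.004,0.02,0],
    [0.2,0,0,0,0],
    [0.2,0,0,0,0],
  ],
)

```text
clock: 12.65
eef_pos: [465.4, -280.5, 60.6]
tool_rot: [3.114, -0.055, 1.359]
force: [0.5, -0.5, -0.1]
width: 51.1
```

```bash
python3 -c "
from h import *
tdelta((457.3,-290.7),27)
s=read_state();p=get_image('wrist');save(p,'w12.png')
"
```

```text
clk 12.65 tip [ 465.3 -282.8  102.5] toolz [ 0.038  0.048 -0.998] delta [-13.5  -8.2  74.7] turn 0.013 w 51.1 F [ 0.5 -0.5 -0.1]
```

View pics/w12.png

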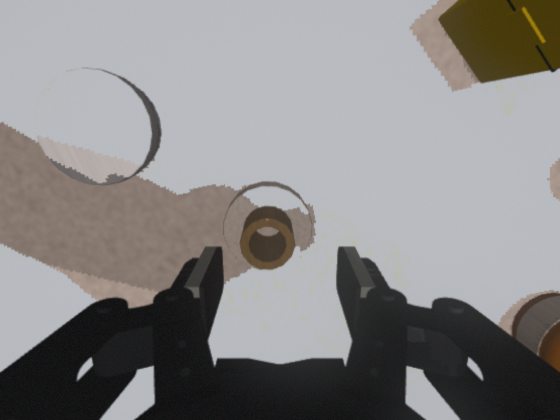

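Request:
send_rows(
  rows=[
    [0.2,-0.007,-0.004,0.008,0.01],
    [0.2,-0.007,-0.004,0.008,0],
    [0.2,0,0,0.008,0],
    [0.2,0,0,0,0],
    [0.2,0,0,0,0],
  ],
)

```text
clock: 13.12
eef_pos: [457.2, -296.3, 36.8]
tool_rot: [3.108, -0.051, 1.347]
force: [-0.0, 0.1, 1.0]
width: 51.1
```

```bash
python3 -c "
from h import *
tdelta((457.3,-290.7),27)
"
```

```text
clk 13.12 tip [ 456.8 -298.4   78.7] toolz [ 0.044  0.042 -0.998] delta [ 5. -3. 52.] turn 0.001 w 51.1 F [-0.   0.1  1. ]
```

Request:
send_rows(
  rows=[
    [0.2,0.003,-0.002,0.008,0],
    [0.2,0.001,-0.001,0.008,0],
    [0.2,0,0,0.006,0],
    [0.2,0,0,0,0],
    [0.2,0,0,0,0],
  ],
)

```text
clock: 13.53
eef_pos: [456.0, -290.8, 12.7]
tool_rot: [3.108, -0.051, 1.346]
force: [1.1, -0.0, 0.7]
width: 51.4
```

```bash
python3 -c "
from h import *
tdelta((457.3,-290.7),27)
s=read_state();p=get_image('wrist');save(p,'w13.png')
"
```

```text
clk 13.53 tip [ 455.6 -292.9   54.7] toolz [ 0.044  0.042 -0.998] delta [ 1.1  0.3 27.8] turn -0.0 w 51.4 F [ 1.1 -0.   0.7]
```

View pics/w13.png

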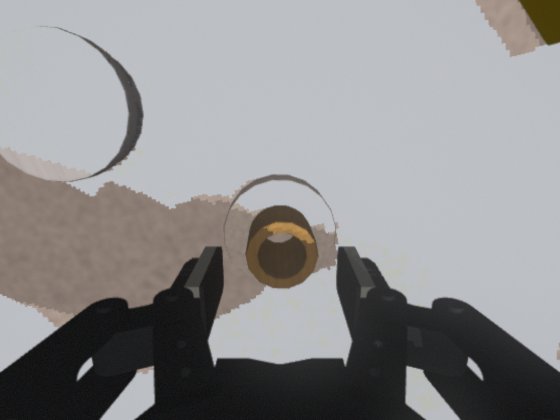

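Request:
send_rows(
  rows=[
    [0.2,0.001,0.001,0.008,0],
    [0.2,0,0,0.008,0],
    [0.2,0,0,0.007,0],
    [0.2,0,0,0.002,0],
    [0.2,0,0,0,0],
  ],
)

```text
clock: 14.0
eef_pos: [459.3, -288.8, -14.5]
tool_rot: [3.107, -0.051, 1.347]
force: [0.0, 0.2, -0.2]
width: 51.2
```

```bash
python3 -c "
from h import *
tdelta((457.3,-290.7),27)
s=read_state();p=get_image('wrist');save(p,'w14.png')
"
```

```text
clk 14.0 tip [ 458.8 -290.9   27.5] toolz [ 0.045  0.042 -0.998] delta [-0.2 -1.6  0.4] turn 0.001 w 51.2 F [ 0.   0.2 -0.2]
```

View pics/w14.png

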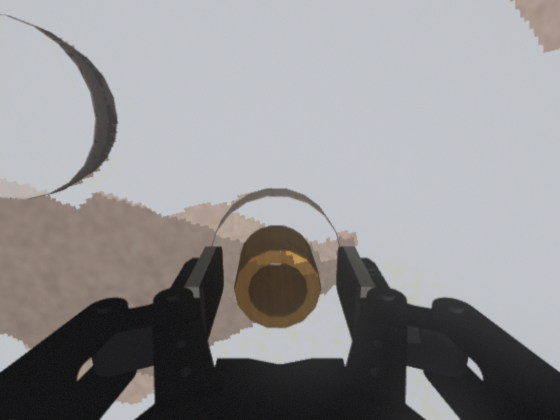

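Request:
send_rows(
  rows=[
    [-1,0,0,0,0],
    [-1,0,0,0,0],
    [-1,0,0,0,0],
    [-1,0,0,0,0],
    [-1,0,0,0,0],
    [-1,0,0,0,0],
  ],
)

```text
clock: 14.55
eef_pos: [459.3, -289.4, -13.1]
tool_rot: [3.106, -0.05, 1.346]
force: [0.3, -0.2, -0.6]
width: 33.2
```

Request:
send_rows(
  rows=[
    [-1,0,0,-0.01,0],
    [-1,0,0,-0.02,0],
    [-1,0,0,-0.025,0],
    [-1,0,0,-0.025,0],
    [-1,0,0,-0.025,0],
    [-1,0,0,-0.01,0],
    [-1,0,0,0,0],
  ],
)

```text
clock: 15.13
eef_pos: [452.2, -293.9, 108.9]
tool_rot: [3.109, -0.052, 1.345]
force: [-0.1, 0.1, -0.9]
width: 32.8
```

```bash
python3 -c "
from h import *
tdelta((539,-48.8),130)
s=read_state();p=get_image('wrist');save(p,'w15.png')
"
```

```text
clk 15.13 tip [ 451.8 -296.   150.9] toolz [ 0.044  0.043 -0.998] delta [259.   28.4  35.3] turn -0.001 w 32.8 F [-0.1  0.1 -0.9]
```

View pics/w15.png

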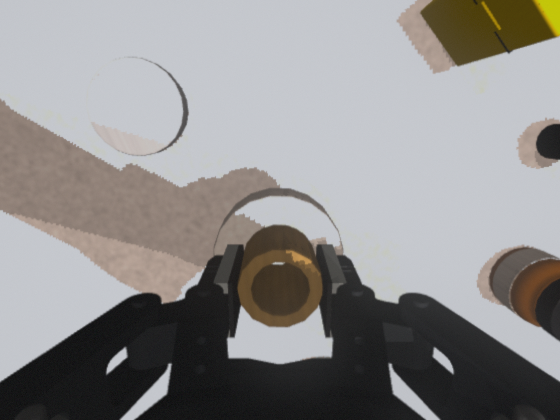

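```bash
python3 - <<'E'
from h import *
s=read_state();p=get_image('wrist');W=wcloud(p,s)
save(p,'w15c.png',(200,170,360,340),5)
R=Ro.from_euler('xyz',s['tool_rot']).as_matrix();T=(W-np.array(s['eef_pos']))@R
print("expected roll bottom in tool",R.T@(np.array([457.3,-290.7,0])-np.array([459.3,-289.4,-13.1])))
print("world up in tool",R.T@[0,0,1])
for v in range(185,345,6): print(v,T[v,280].round(),T[v,265].round(1))
m=np.zeros((420,560),bool);m[185:330,205:350]=1
q=T[m&(T[...,2]>-45)&(T[...,2]<-25)&(T[...,0]>12)]
print(len(q)); 
if len(q)>30:
    A=np.c_[q[:,:2],np.ones(len(q))];print("plane z=ax+by+c",np.linalg.lstsq(A,q[:,2],rcond=None)[0], q.min(0),q.max(0))
E
```

```text
expected roll bottom in tool [ -1.03254125  -1.22656233 -13.21852501]
world up in tool [ 0.0519178   0.03264183 -0.99811776]
185 [  1.   2. 109.] [  0.8 -11.3 107.7]
191 [ 29.   2. -24.] [ 28.3  -5.5 -20.3]
197 [ 29.   2. -32.] [ 28.7  -5.  -32.3]
203 [ 26.   2. -32.] [ 25.9  -5.  -32.6]
209 [ 23.   2. -32.] [ 23.2  -5.1 -32.8]
215 [ 21.   2. -34.] [ 20.7  -5.  -34. ]
221 [ 18.   2. -33.] [ 17.5  -5.1 -33.1]
227 [ 16.   2. -38.] [ 13.8  -5.3 -31. ]
233 [ 16.   2. -44.] [ 14.9  -4.8 -41.3]
239 [ 17.   2. -52.] [ 15.6  -4.4 -49.7]
245 [ 17.   2. -58.] [ 16.   -4.1 -56.9]
251 [ 16.   2. -62.] [ 16.   -3.9 -62.5]
257 [ 14.   2. -63.] [ 14.   -3.9 -63.4]
263 [-73.   2. 106.] [ 11.2  -3.9 -62.7]
269 [-13.   2. -22.] [ -9.6  -5.7 -27.4]
275 [-12.   2. -29.] [ -9.9  -5.5 -32.9]
281 [-12.   2. -36.] [-10.   -5.2 -38.5]
287 [-11.   2. -42.] [ -9.1  -4.9 -45.3]
293 [-12.   2. -46.] [ -8.6  -4.7 -51.2]
299 [-11.   2. -52.] [ -8.9  -4.5 -55.2]
305 [-11.   2. -57.] [ -8.5  -4.3 -60.1]
311 [-11.   2. -60.] [ -9.   -4.2 -63.5]
317 [-11.   2. -65.] [-11.1  -4.1 -64.4]
323 [-14.   2. -64.] [-14.   -4.2 -64.1]
329 [-141.    2.  102.] [-140.9  -12.8  102.4]
335 [-147.    2.  102.] [-146.3  -12.8  100.6]
341 [-153.    2.  100.] [-152.5  -12.9   99.9]
3740
plane z=ax+by+c [ 2.72060014e-01  1.96794939e-02 -3.83846659e+01] [ 12.00084951 -26.57745991 -44.98471195] [ 29.71678453  28.69073351 -25.02323036]
```

View pics/w15c.png

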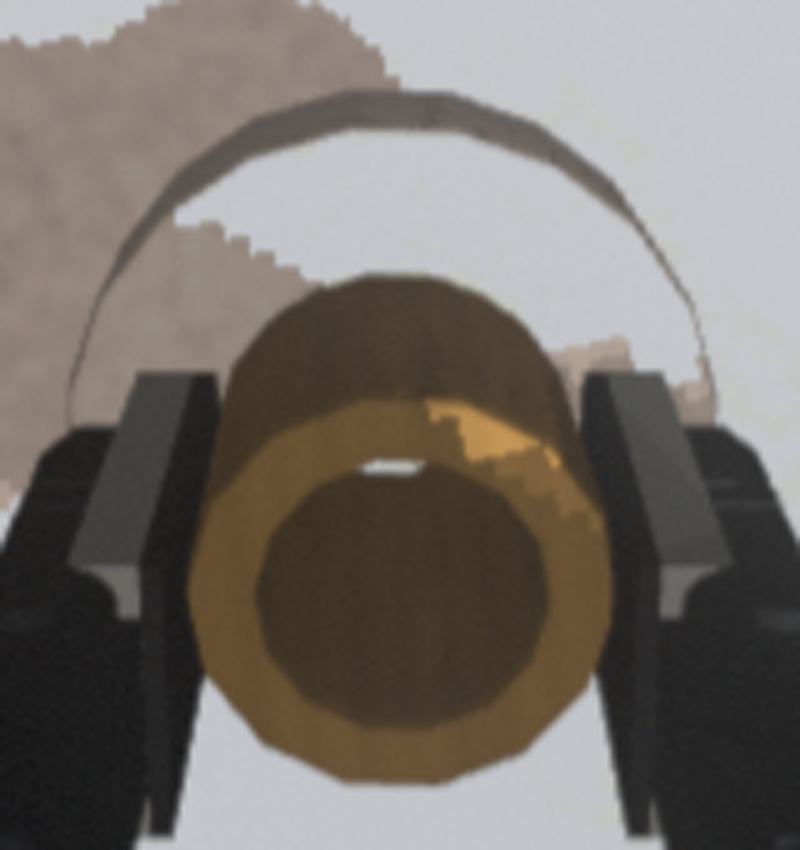

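The roll is held centred, with its bottom face about 13 mm above the reported TCP. I carry it over to the spindle.

Request:
send_rows(
  rows=[
    [-1,0.015,0.003,0,0],
    [-1,0.025,0.003,0,0],
    [-1,0.025,0.003,0,0],
    [-1,0.025,0.003,0,0],
    [-1,0.025,0.003,0,0],
    [-1,0.025,0.003,0,0],
    [-1,0.025,0.003,0,0],
    [-1,0.025,0.003,0,0],
    [-1,0.02,0.003,0,0],
    [-1,0.01,0.001,0,0],
    [-1,0,0,0,0],
    [-1,0,0,0,0],
  ],
)

```text
clock: 16.23
eef_pos: [521.3, -74.1, 105.6]
tool_rot: [3.137, -0.051, 1.34]
force: [0.4, -0.5, -0.4]
width: 32.5
```

```bash
cat >> h.py <<'E'
def rdelta(z,xy=(539,-48.8),B=(-1.2,0.3,-13.2)):
    s=read_state();P=np.array(s["eef_pos"]);R=Ro.from_euler("xyz",s["tool_rot"]).as_matrix()
    b=P+R@np.array(B);d=np.array([*xy,z])-b
    print("clk",round(s["clock"],2),"bottom",b.round(1),"toolz",R[:,2].round(3),"delta",(R.T@d).round(1),"turn",round(s["tool_rot"][2]-YAW-np.pi/2,3),"w",round(s["width"],1),"F",np.round(s["force"],1))
E
python3 -c "
from h import *
rdelta(75)
"
```

```text
clk 16.23 bottom [521.1 -76.  118.7] toolz [ 0.016  0.049 -0.999] delta [28.3 11.  45.3] turn -0.006 w 32.5 F [ 0.4 -0.5 -0.4]
```

Request:
send_rows(
  rows=[
    [-1,0.012,0.005,0,0],
    [-1,0.012,0.005,0.01,0],
    [-1,0.003,0.001,0.015,0],
    [-1,0,0,0.015,0],
    [-1,0,0,0,0],
    [-1,0,0,0,0],
  ],
)

```text
clock: 16.73
eef_pos: [541.0, -50.9, 63.5]
tool_rot: [3.136, -0.049, 1.331]
force: [0.5, -1.0, -0.7]
width: 32.8
```

```bash
python3 -c "
from h import *
rdelta(56)
s=read_state();p=get_image('wrist');save(p,'w16.png')
p=get_image('top');save(p,'t16.png',(220,160,340,260),6)
p=get_image('scene');save(p,'s16.png',(230,150,370,280),5)
"
```

```text
clk 16.73 bottom [540.8 -52.7  76.6] toolz [ 0.017  0.047 -0.999] delta [ 2.4 -2.8 20.8] turn -0.015 w 32.8 F [ 0.5 -1.  -0.7]
```

View pics/w16.png

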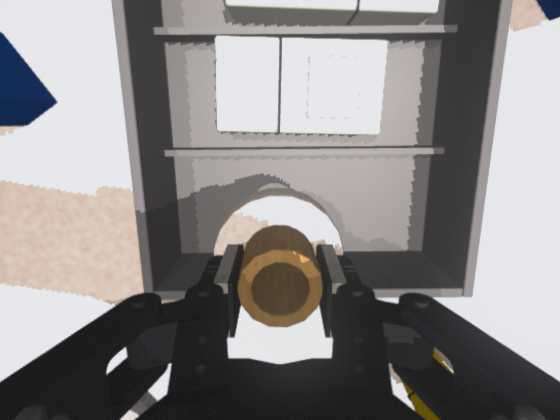

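View pics/s16.png

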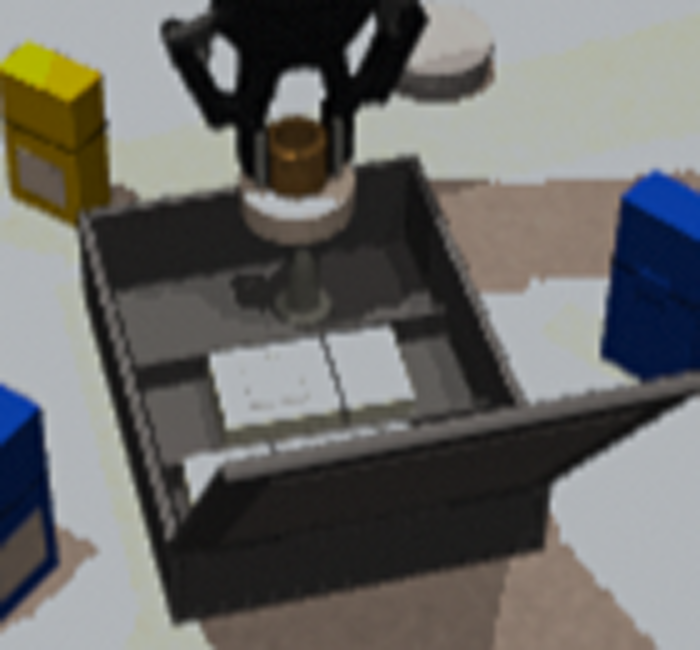

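Request:
send_rows(
  rows=[
    [-1,0.002,-0.002,0,-0.01],
    [-1,0,0,0.008,0],
    [-1,0,0,0.006,0],
    [-1,0,0,0,0],
    [-1,0,0,0,0],
  ],
)

```text
clock: 17.3
eef_pos: [541.3, -48.6, 51.4]
tool_rot: [3.13, -0.05, 1.341]
force: [-0.5, 0.1, -0.7]
width: 32.9
```

```bash
python3 -c "
from h import *
rdelta(50)
"
```

```text
clk 17.3 bottom [541.1 -50.4  64.6] toolz [ 0.023  0.046 -0.999] delta [ 0.4 -2.5 14.6] turn -0.005 w 32.9 F [-0.5  0.1 -0.7]
```

Request:
send_rows(
  rows=[
    [-1,0,-0.003,0.002,0],
    [-1,0,0,0.005,0],
    [-1,0,0,0.005,0],
    [-1,0,0,0,0],
    [-1,0,0,0,0],
  ],
)

```text
clock: 17.72
eef_pos: [538.3, -47.3, 38.1]
tool_rot: [3.13, -0.05, 1.341]
force: [0.4, 0.7, -0.7]
width: 32.9
```

```bash
python3 -c "
from h import *
rdelta(42)
"
```

```text
clk 17.72 bottom [538.  -49.2  51.2] toolz [ 0.022  0.046 -0.999] delta [0.2 0.8 9.2] turn -0.005 w 32.9 F [ 0.4  0.7 -0.7]
```

Request:
send_rows(
  rows=[
    [-1,0,0,0.005,0],
    [-1,0,0,0.005,0],
    [-1,0,0,0.005,0],
    [-1,0,0,0,0],
  ],
)

```text
clock: 18.05
eef_pos: [539.0, -46.6, 21.7]
tool_rot: [3.13, -0.05, 1.341]
force: [-0.9, -0.3, -1.0]
width: 32.4
```

```bash
python3 -c "
from h import *
rdelta(6)
"
```

```text
clk 18.05 bottom [538.7 -48.5  34.8] toolz [ 0.023  0.046 -0.999] delta [-1.7  0.  28.8] turn -0.005 w 32.4 F [-0.9 -0.3 -1. ]
```

Request:
send_rows(
  rows=[
    [-1,-0.001,0,0.006,0],
    [-1,-0.001,0,0.006,0],
    [-1,0,0,0.006,0],
    [-1,0,0,0.006,0],
    [-1,0,0,0.003,0],
    [-1,0,0,0,0],
  ],
)

```text
clock: 18.55
eef_pos: [539.6, -47.7, -5.4]
tool_rot: [3.129, -0.053, 1.34]
force: [0.1, 1.2, 2.2]
width: 33.0
```

```bash
python3 -c "
from h import *
rdelta(6)
"
```

```text
clk 18.55 bottom [539.3 -49.5   7.7] toolz [ 0.025  0.048 -0.999] delta [ 0.6 -0.5  1.8] turn -0.006 w 33.0 F [0.1 1.2 2.2]
```

Contact has begun (about 2 N upward). I press a little further, then release partway so the fingers clear.

Request:
send_rows(
  rows=[
    [-1,0,0,0.002,0],
    [-1,0,0,0.001,0],
    [0,0,0,0,0],
    [0,0,0,0,0],
    [0,0,0,0,0],
    [0,0,0,0,0],
  ],
)

```text
clock: 19.05
eef_pos: [540.2, -48.1, -5.6]
tool_rot: [3.127, -0.056, 1.338]
force: [-0.0, -0.4, -0.2]
width: 42.9
```

```bash
python3 -c "
from h import *
rdelta(6)
s=read_state();p=get_image('wrist');save(p,'w17.png')
"
```

```text
clk 19.05 bottom [539.8 -50.    7.5] toolz [ 0.027  0.051 -0.998] delta [ 0.9 -1.1  1.5] turn -0.008 w 42.9 F [-0.  -0.4 -0.2]
```

View pics/w17.png

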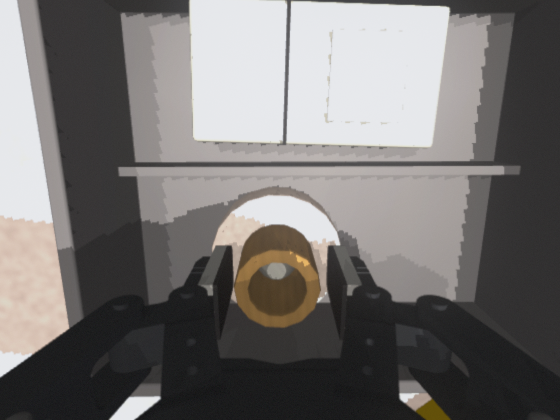

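Request:
send_rows(
  rows=[
    [0,0,0,-0.01,0],
    [0,0,0,-0.015,0],
    [0,0,0,-0.02,0],
    [0,0,0,-0.025,0],
    [0,0,0,-0.025,0],
    [-1,-0.02,0,-0.025,0],
    [-1,-0.03,0,-0.025,0],
    [-1,-0.02,0,-0.02,0],
    [-1,0,0,0,0],
  ],
)

```text
clock: 19.85
eef_pos: [517.3, -125.9, 164.0]
tool_rot: [3.132, -0.053, 1.342]
force: [0.3, -1.0, 0.1]
width: 0.1
```

```bash
python3 - <<'E'
from h import *
s=read_state();p=get_image('wrist');save(p,'w18.png');W=wcloud(p,s);np.save('W18.npy',W)
print(s['eef_pos'],s['tool_rot'],s['clock'])
k=w2c(W);z=W[...,2];d=np.hypot(W[...,0]-539,W[...,1]+49)
m=(d<25)&(z>45)&(z<75);print("core top",np.median(z[m]),W[m].mean(0));m=(d>20)&(d<30)&(z>12)&(z<45);print("wound top",np.median(z[m]),m.sum())
for n,y in(("left",75),("mid",0)):
    m=(abs(k[...,1]-y)<40)&(abs(k[...,0])<88)&(z>28)&(z<60)
    print(n,m.sum(),np.percentile(z[m],[5,50,95]).round(1),cv2.minAreaRect(k[m].astype(np.float32)))
E
```

```text
[ 517.27058297 -125.93307598  163.95124765] [ 3.13224114 -0.05330043  1.34228914] 19.85
core top 57.87003717089911 [539.17988154 -50.19651273  56.70610616]
wound top 28.251246722621715 1966Traceback (most recent call last):
  File "<stdin>", line 8, in <module>
    return _quantile_unchecked(
        a, q, axis, out, overwrite_input, method, keepdims, weights)
    return _ureduce(a,
                    func=_quantile_ureduce_func,
    ...<5 lines>...
                    overwrite_input=overwrite_input,
                    method=method)
    r = func(a, **kwargs)
    result = _quantile(arr,
                       quantiles=q,
    ...<2 lines>...
                       out=out,
                       weights=wgt)
    slices_having_nans = np.isnan(arr[-1, ...])
                                  ~~~^^^^^^^^^
IndexError: index -1 is out of bounds for axis 0 with size 0
```

View pics/w18.png

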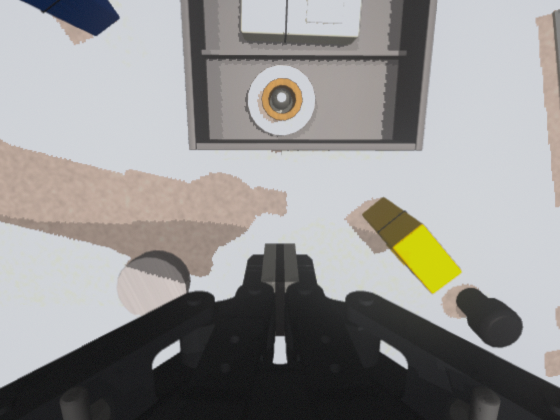

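```bash
python3 - <<'E'
from h import *
W=np.load('W10.npy');z=W[...,2];d=np.hypot(W[...,0]-539,W[...,1]+49)
k=w2c(W)
m=(d>12)&(d<16);print("disc",np.median(z[m]),m.sum());m=(d>20)&(d<30);print("floor",np.median(z[m]))
W=np.load('W18.npy');z=W[...,2];d=np.hypot(W[...,0]-539,W[...,1]+49)
k=w2c(W);m=(d>35)&(d<60)&(abs(k[...,1]+75)<34);print("floor18",np.median(z[m]));m=(d>12)&(d<16.5)&(z>45);print("core",np.median(z[m]));m=(d>20)&(d<29)&(z>15)&(z<40);print("wound",np.median(z[m]))
m=(k[...,1]<-112.5)&(k[...,1]>-117)&(abs(k[...,0])<80)&(z>55)&(z<75);print("rim",np.median(z[m]),m.sum())
m=(z>-5)&(z<4)&(k[...,1]<-150);print("bench",np.median(z[m]))
E
```

```text
disc 7.82271399021387 408
floor 5.670081608709339
floor18 5.69020535643179
core 58.0988937378404
wound 28.288705176434362
rim 65.57574193352305 1077
bench -0.3880055828095408
```

The spindle's foot disc is 2 mm thick (top at z 8), so a core top at 58 means the roll is fully seated. Next is the lid: I rise and cross over it to its outer side.

Request:
send_rows(
  rows=[
    [-1,0,0,-0.03,0],
    [-1,0,0,-0.03,0],
    [-1,0,0,-0.03,0],
    [-1,0,0,-0.03,0],
    [-1,0.01,0,-0.015,0],
    [-1,0.03,0,0,0],
    [-1,0.03,0,0,0],
    [-1,0.03,0,0,0],
    [-1,0.03,0,0,0],
    [-1,0.03,0,0,0],
    [-1,0.03,0,0,0],
    [-1,0,0,0,0],
  ],
)

```text
clock: 20.9
eef_pos: [551.8, 77.8, 306.8]
tool_rot: [-3.126, -0.062, 1.35]
force: [0.7, 1.3, -1.1]
width: -0.2
```

```bash
python3 -c "
from h import *
tdelta(c2w((-20,300)),330);delta((-20,300),288)
"
```

```text
clk 20.9 tip [553.3  74.8 348.7] toolz [-0.001  0.064 -0.998] delta [249.5  12.6  34. ] turn 0.004 w -0.2 F [ 0.7  1.3 -1.1]
clock 20.9 pos [551.8  77.8 306.8] case [-33.1  51.4] rot [-3.126 -0.062  1.35 ] F [ 0.7  1.3 -1.1] w -0.2
target [620.  317.2 288. ] tool delta mm [246.9  14.8  33.9] norm 250 turn 0.004 q [-0.52  0.42  0.55  1.64 -0.31  1.16 -0.1 ]
```

Request:
send_rows(
  rows=[
    [-1,0.028,0.002,0,0],
    [-1,0.028,0.002,0,0],
    [-1,0.028,0.002,0,0],
    [-1,0.028,0.002,0,0],
    [-1,0.028,0.002,0,0],
    [-1,0.028,0.002,0,0],
    [-1,0.028,0.002,0,0],
    [-1,0.028,0.001,0,0],
    [-1,0.02,0,0,0],
    [-1,0.005,0,0,0],
    [-1,0,0,0,0],
  ],
)

```text
clock: 21.82
eef_pos: [606.7, 345.4, 306.4]
tool_rot: [-3.097, -0.055, 1.37]
force: [-0.7, -0.9, 1.4]
width: -0.4
```

```bash
python3 -c "
from h import *
tdelta(c2w((-20,295)),238);delta((-20,300),288)
s=read_state();p=get_image('wrist');save(p,'w19.png')
p=get_image('top');save(p,'t19.png',(100,100,340,280),3)
p=get_image('scene');save(p,'s19.png',(200,100,440,280),3)
"
```

```text
clk 21.82 tip [609.5 342.4 348.2] toolz [-0.033  0.063 -0.997] delta [-33.6  20.1 107.7] turn 0.024 w -0.4 F [-0.7 -0.9  1.4]
clock 21.82 pos [606.7 345.4 306.4] case [-39.3 324.5] rot [-3.097 -0.055  1.37 ] F [-0.7 -0.9  1.4] w -0.4
target [620.  317.2 288. ] tool delta mm [-25.9  19.5  16.1] norm 36 turn 0.024 q [-0.76  0.67  0.5   1.21 -0.38  1.35 -0.47]
```

View pics/s19.png

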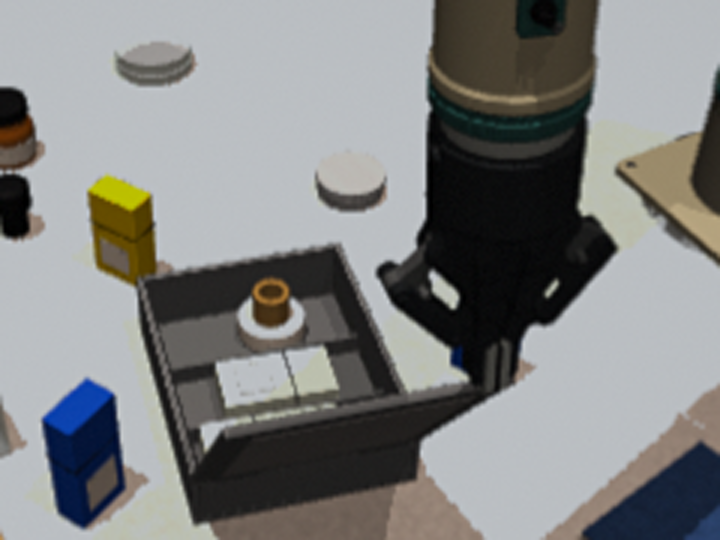

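View pics/t19.png

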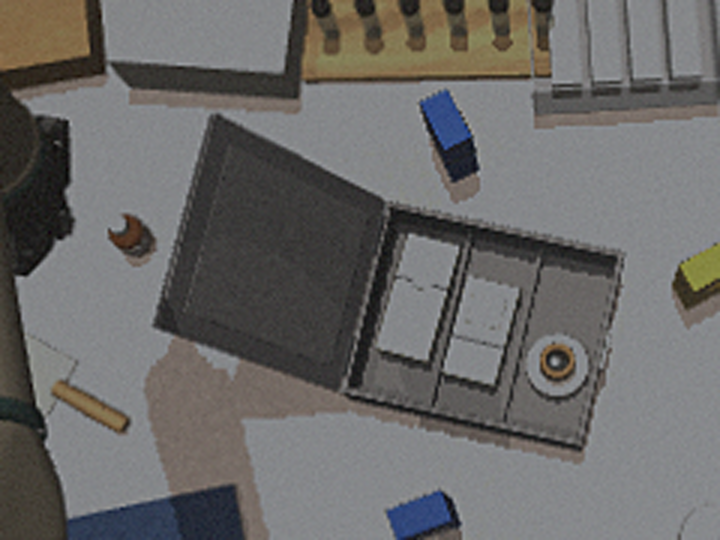

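Request:
send_rows(
  rows=[
    [-1,-0.005,0.01,0.02,0.02],
    [-1,-0.005,0.01,0.025,0],
    [-1,0,0,0.025,0],
    [-1,0,0,0.025,0],
    [-1,0,0,0.01,0],
    [-1,0,0,0,0],
  ],
)

```text
clock: 22.47
eef_pos: [625.8, 320.4, 203.6]
tool_rot: [-3.105, -0.053, 1.329]
force: [-1.0, -0.2, -0.3]
width: 0.2
```

```bash
python3 -c "
from h import *
tdelta(c2w((-20,285)),238);delta((-20,300),288)
s=read_state();p=get_image('wrist');save(p,'w20.png');W=wcloud(p,s)
"
```

```text
clk 22.47 tip [628.2 317.5 245.5] toolz [-0.023  0.061 -0.998] delta [-17.6  -7.3   6.8] turn -0.017 w 0.2 F [-1.  -0.2 -0.3]
clock 22.47 pos [625.8 320.4 203.6] case [-15.1 304.4] rot [-3.105 -0.053  1.329] F [-1.  -0.2 -0.3] w 0.2
target [620.  317.2 288. ] tool delta mm [  0.   -7.9 -84.3] norm 85 turn -0.017 q [-0.72  0.74  0.48  1.35 -0.42  1.14 -0.41]
```

View pics/w20.png

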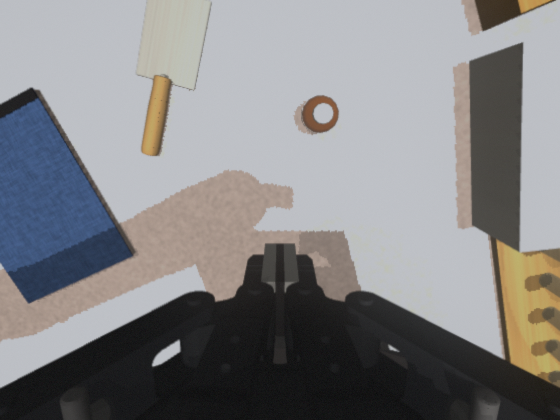

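Request:
send_rows(
  rows=[
    [-1,-0.014,0,0.004,0],
    [-1,-0.013,0,0.002,0],
    [-1,-0.01,0,-0.004,0],
    [-1,-0.01,0,-0.006,0],
    [-1,-0.01,0,-0.006,0],
    [-1,-0.01,0,-0.006,0],
    [-1,-0.01,0,-0.005,0],
  ],
)

```text
clock: 23.1
eef_pos: [611.0, 244.4, 232.2]
tool_rot: [-3.115, -0.066, 1.333]
force: [-0.2, 1.9, -1.0]
width: -0.2
```

```bash
python3 -c "
from h import *
tdelta(c2w((-20,213)),267);delta((-20,300),288)
s=read_state()
p=get_image('top');save(p,'t21.png',(100,100,340,280),3)
p=get_image('scene');save(p,'s21.png',(200,100,440,280),3)
"
```

```text
clk 23.1 tip [612.9 241.1 274. ] toolz [-0.01   0.071 -0.997] delta [-11.8  -9.7   6.5] turn -0.013 w -0.2 F [-0.2  1.9 -1. ]
clock 23.1 pos [611.  244.4 232.2] case [-12.5 227. ] rot [-3.115 -0.066  1.333] F [-0.2  1.9 -1. ] w -0.2
target [620.  317.2 288. ] tool delta mm [ 76.4  -9.7 -50.6] norm 92 turn -0.013 q [-0.66  0.64  0.49  1.47 -0.4   1.11 -0.31]
```

View pics/s21.png

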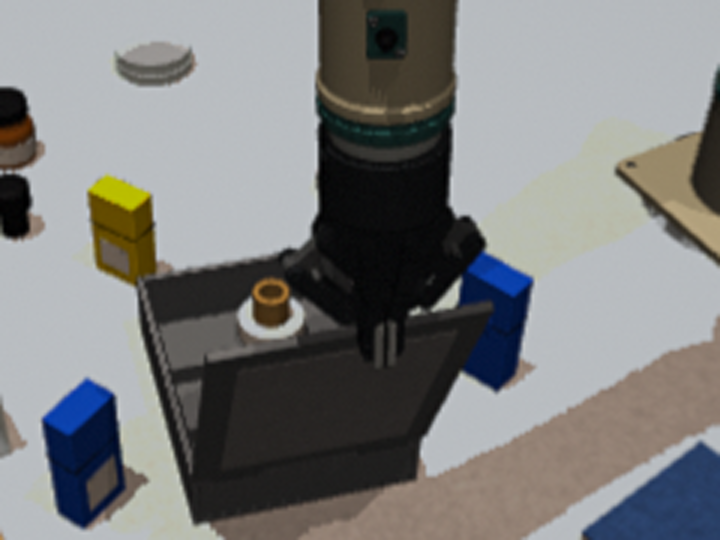

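View pics/t21.png

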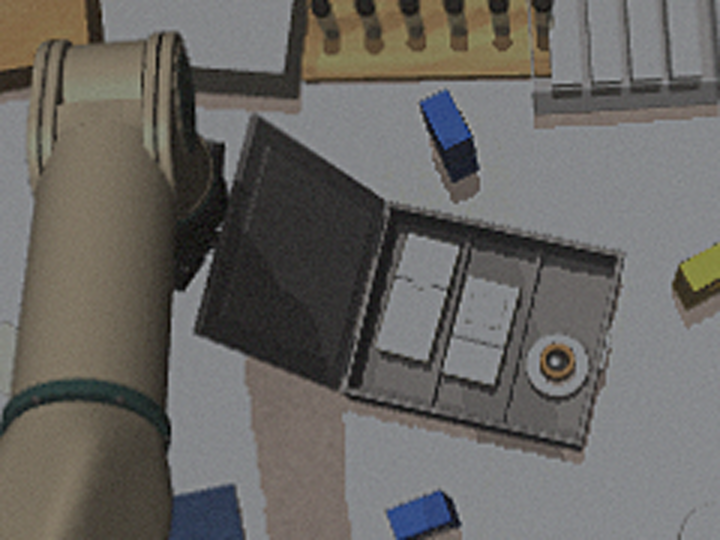

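Request:
send_rows(
  rows=[
    [-1,-0.01,-0.001,0,0],
    [-1,-0.01,-0.001,-0.001,0],
    [-1,-0.01,-0.001,-0.001,0],
    [-1,-0.01,0,-0.001,0],
    [-1,-0.01,0,-0.001,0],
    [-1,-0.01,0,-0.001,0],
  ],
)

```text
clock: 23.7
eef_pos: [595.2, 184.4, 235.5]
tool_rot: [-3.121, -0.071, 1.336]
force: [1.4, 2.2, 1.6]
width: 0.3
```

```bash
python3 -c "
from h import *
tdelta(c2w((-20,137)),285);delta((-20,300),288)
p=get_image('scene');save(p,'s22.png',(200,100,440,280),3)
"
```

```text
clk 23.7 tip [596.8 180.9 277.3] toolz [-0.003  0.074 -0.997] delta [-24.4  -7.7  -9.3] turn -0.01 w 0.3 F [1.4 2.2 1.6]
clock 23.7 pos [595.2 184.4 235.5] case [-14.6 165. ] rot [-3.121 -0.071  1.336] F [1.4 2.2 1.6] w 0.3
target [620.  317.2 288. ] tool delta mm [138.4  -7.6 -42.6] norm 145 turn -0.01 q [-0.6   0.58  0.5   1.58 -0.39  1.07 -0.22]
```

View pics/s22.png

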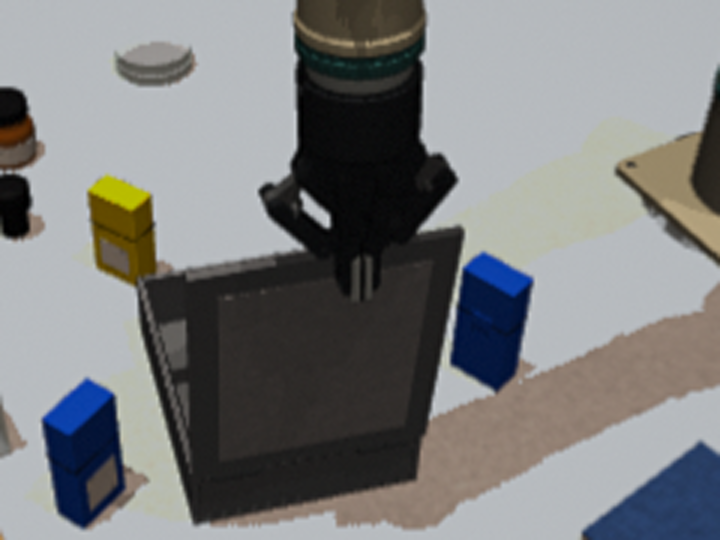

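Request:
send_rows(
  rows=[
    [-1,-0.012,-0.001,-0.001,0],
    [-1,-0.012,-0.001,-0.001,0],
    [-1,-0.012,-0.001,-0.001,0],
    [-1,-0.012,0,0,0],
    [-1,-0.012,0,0,0],
    [-1,-0.012,0,0,0],
    [-1,-0.011,0,0.002,0],
  ],
)

```text
clock: 24.33
eef_pos: [569.0, 93.3, 229.1]
tool_rot: [-3.119, -0.068, 1.333]
force: [1.5, 1.7, -0.4]
width: -0.0
```

```bash
python3 -c "
from h import *
tdelta(c2w((-20,28)),238);delta((-20,300),288)
p=get_image('scene');save(p,'s23.png',(200,100,440,280),3)
"
```

```text
clk 24.33 tip [570.7  90.  271. ] toolz [-0.006  0.071 -0.997] delta [-41.7  -1.4  30.3] turn -0.013 w -0.0 F [ 1.5  1.7 -0.4]
clock 24.33 pos [569.   93.3 229.1] case [-19.8  70.4] rot [-3.119 -0.068  1.333] F [ 1.5  1.7 -0.4] w -0.0
target [620.  317.2 288. ] tool delta mm [233.   -4.2 -43.1] norm 237 turn -0.013 q [-0.49  0.52  0.5   1.7  -0.38  1.01 -0.07]
```

View pics/s23.png

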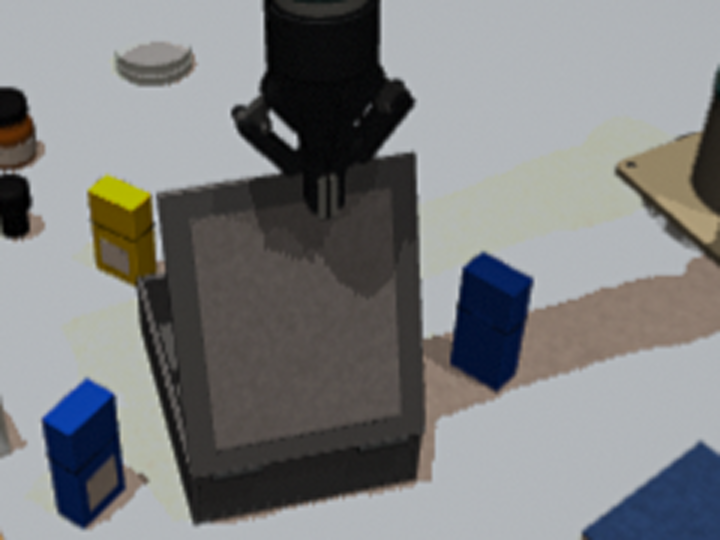

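Request:
send_rows(
  rows=[
    [-1,-0.01,0,0.006,0],
    [-1,-0.01,0,0.006,0],
    [-1,-0.01,0,0.007,0],
    [-1,-0.009,0,0.007,0],
    [-1,-0.009,0,0.008,0],
    [-1,-0.009,0,0.008,0],
    [-1,-0.008,0,0.008,0],
  ],
)

```text
clock: 24.97
eef_pos: [550.8, 24.1, 170.1]
tool_rot: [-3.119, -0.065, 1.33]
force: [-0.1, -0.1, 1.0]
width: 0.0
```

```bash
python3 -c "
from h import *
tdelta(c2w((-20,-19)),201);delta((-20,300),288)
p=get_image('scene');save(p,'s24.png',(200,100,440,280),3)
"
```

```text
clk 24.97 tip [552.5  20.8 212. ] toolz [-0.007  0.068 -0.998] delta [-15.7   0.2  10. ] turn -0.016 w 0.0 F [-0.1 -0.1  1. ]
clock 24.97 pos [550.8  24.1 170.1] case [-22.1  -1.2] rot [-3.119 -0.065  1.33 ] F [-0.1 -0.1  1. ] w 0.0
target [620.  317.2 288. ] tool delta mm [308.2  -4.9 -98.1] norm 323 turn -0.016 q [-0.35  0.56  0.47  1.83 -0.42  0.86  0.1 ]
```

View pics/s24.png

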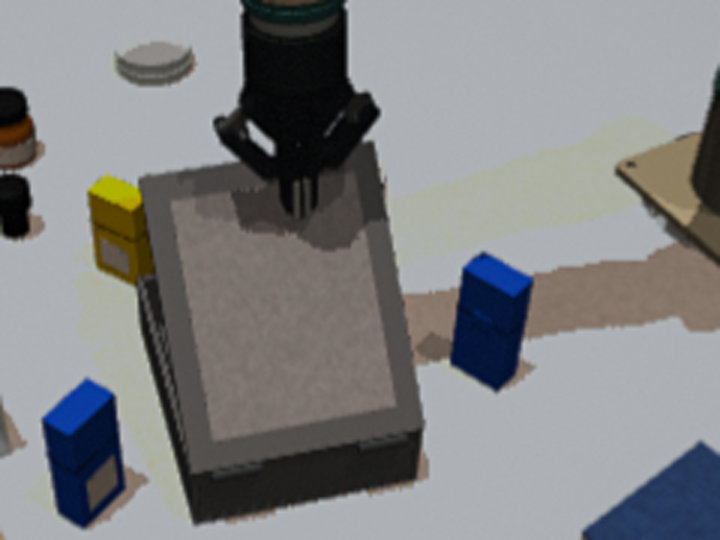

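Request:
send_rows(
  rows=[
    [-1,-0.008,0,0.008,0],
    [-1,-0.008,0,0.009,0],
    [-1,-0.008,0,0.009,0],
    [-1,-0.007,0,0.01,0],
    [-1,-0.006,0,0.01,0],
    [-1,-0.005,0,0.01,0],
    [-1,-0.004,0,0.01,0],
    [-1,0,0,0,0],
  ],
)

```text
clock: 25.68
eef_pos: [534.7, -24.1, 91.1]
tool_rot: [-3.114, -0.06, 1.327]
force: [0.1, -0.4, 0.3]
width: -0.1
```

```bash
python3 -c "
from h import *
tdelta(c2w((-20,-75)),76);delta((-20,300),288)
"
```

```text
clk 25.68 tip [536.7 -27.2 132.9] toolz [-0.012  0.065 -0.998] delta [-24.    6.3  55.5] turn -0.019 w -0.1 F [ 0.1 -0.4  0.3]
clock 25.68 pos [534.7 -24.1  91.1] case [-27.  -51.7] rot [-3.114 -0.06   1.327] F [ 0.1 -0.4  0.3] w -0.1
target [620.  317.2 288. ] tool delta mm [ 363.    -4.4 -175.4] norm 403 turn -0.019 q [-0.22  0.65  0.4   1.93 -0.49  0.68  0.26]
```

Force is near zero, so the lid may be falling ahead of the finger. I keep pressing down and look again.

Request:
send_rows(
  rows=[
    [-1,-0.004,0.001,0.01,0.005],
    [-1,-0.004,0.001,0.01,0.005],
    [-1,-0.003,0.001,0.01,0],
    [-1,-0.002,0.001,0.01,0],
    [-1,0,0,0.005,0],
    [-1,0,0,0,0],
  ],
)

```text
clock: 26.18
eef_pos: [534.1, -36.0, 39.8]
tool_rot: [-3.112, -0.06, 1.316]
force: [-0.3, 0.5, 1.1]
width: 0.1
```

```bash
python3 -c "
from h import *
tdelta(c2w((-20,-75)),74)
p=get_image('scene');save(p,'s25.png',(200,100,440,280),3)
s=read_state();p=get_image('wrist');W=wcloud(p,s);k=w2c(W);z=W[...,2]
m=(abs(k[...,0])<85)&(k[...,1]>-50)&(k[...,1]<100)&(z>50)&(z<140)
A=np.c_[k[m],np.ones(m.sum())];print(m.sum(),np.linalg.lstsq(A,z[m],rcond=None)[0])
"
```

```text
clk 26.18 tip [536.2 -39.1  81.6] toolz [-0.014  0.065 -0.998] delta [-9.3  2.7  7. ] turn -0.029 w 0.1 F [-0.3  0.5  1.1]
91913 [-1.97831482e-05 -1.16113961e-02  7.59890968e+01]
```

View pics/s25.png

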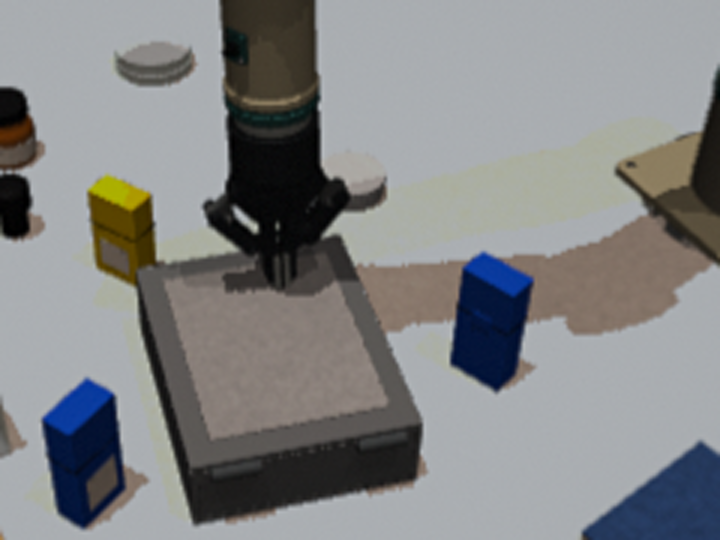

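The lid is nearly shut, with about 0.012 rad left. I press it down.

Request:
send_rows(
  rows=[
    [-1,0,0,0.005,0],
    [-1,0,0,0.004,0],
    [-1,0,0,0.004,0],
    [-1,0,0,0.003,0],
  ],
)

```text
clock: 26.62
eef_pos: [536.0, -35.7, 36.9]
tool_rot: [-3.118, -0.067, 1.316]
force: [-6.1, -0.5, 18.1]
width: -0.1
```

```bash
python3 -c "
from h import *
tdelta(c2w((-20,-75)),74)
s=read_state();p=get_image('wrist');W=wcloud(p,s);k=w2c(W);z=W[...,2]
m=(abs(k[...,0])<85)&(k[...,1]>-50)&(k[...,1]<100)&(z>50)&(z<140)
A=np.c_[k[m],np.ones(m.sum())];print(m.sum(),np.linalg.lstsq(A,z[m],rcond=None)[0])
"
```

```text
clk 26.62 tip [537.6 -39.1  78.7] toolz [-0.006  0.071 -0.997] delta [-9.6  1.2  4. ] turn -0.03 w -0.1 F [-6.1 -0.5 18.1]
93064 [3.64894535e-05 1.24472195e-03 7.44965179e+01]
```

Request:
send_rows(
  rows=[
    [-1,0,0,-0.008,0],
    [-1,0,0,-0.02,0],
    [-1,0,0,-0.03,0],
    [-1,0,0,-0.03,0],
    [-1,-0.01,0,-0.03,0],
    [-1,-0.03,0,-0.03,0],
    [-1,-0.03,0,0,0],
    [-1,-0.03,0,0,0],
    [-1,-0.03,0,0,0],
    [-1,-0.02,0,0,0],
    [-1,0,0,0,0],
    [-1,0,0,0,0],
  ],
)

```text
clock: 27.67
eef_pos: [503.4, -195.3, 188.2]
tool_rot: [-3.136, -0.069, 1.327]
force: [0.0, 1.5, 0.0]
width: -0.2
```

```bash
python3 - <<'E'
from h import *
s=read_state();print(s["clock"],s["eef_pos"],s["force"])
C0=np.load("C.npy")
p=get_image("top");save(p,"tend.png",(80,100,480,320),2);C=cloud(p);q=get_image("scene");save(q,"send.png")
k=w2c(C);z=C[...,2]
for n,P in(("top",C),("scene",cloud(q))):
    k=w2c(P);z=P[...,2];m=(abs(k[...,0])<85)&(abs(k[...,1])<108)&(z>50)&(z<110)
    A=np.c_[k[m],np.ones(m.sum())];print(n,m.sum(),np.linalg.lstsq(A,z[m],rcond=None)[0].round(4))
for n,b in(("eyepiece",(366,156,379,177)),("jar",(399,166,423,191)),("dishes",(428,235,457,266)),("tin",(327,266,352,293)),("dropper",(136,169,152,188)),("spatula",(93,210,143,245)),("blue1",(238,130,257,159)),("blue2",(231,265,254,283)),("yellow",(323,180,349,200))):
    sl=np.s_[b[1]:b[3],b[0]:b[2]]
    print(n,np.median(abs(C[sl][...,2]-C0[sl][...,2])).round(1),np.percentile(abs(C[sl][...,2]-C0[sl][...,2]),95).round(1))
E
```

```text
27.6667 [ 503.42384381 -195.28527314  188.17025968] [0.00586188 1.48491117 0.03494944]
top 4410 [2.00000e-04 5.00000e-04 7.33932e+01]
scene 4013 [1.00000e-03 1.20000e-03 7.55095e+01]
eyepiece 6.7 623.2
jar 3.1 9.4
dishes 3.3 9.5
tin 746.3 786.7
dropper 3.5 10.2
spatula 3.5 9.9
blue1 3.2 9.5
blue2 3.5 837.1
yellow 3.5 13.9
```

View pics/tend.png

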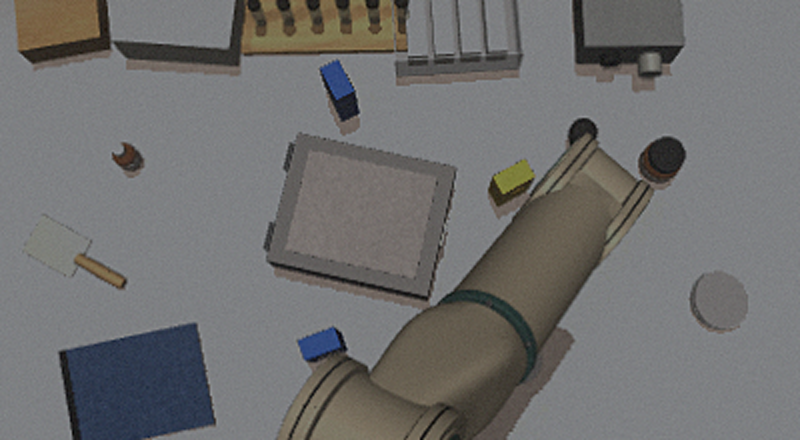

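View pics/send.png

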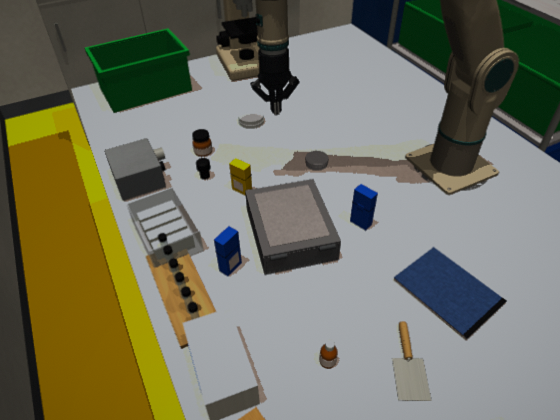

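```bash
python3 -c "
from cell import *
print(finish_job())"
```

```text
the job is handed in; nothing more can be done
None
```

I packed the case in the order you asked and handed the job in at about 27.7 s. Both white slide boxes lie flat in their compartments, the tape roll is on the spindle and the lid is shut.

**Last checks:**
- **Boxes:** the wrist and scene pictures taken before the lid closed showed both lying flat. The one numeric check of their height and outline failed in my script and I did not repeat it.
- **Roll:** its core top measured 58 mm high. The spindle foot carries a 2 mm disc that the description doesn't mention, so 8 + 50 mm means it is all the way down.
- **Lid:** it ended level to within about 0.001 rad at roughly 74 mm, as it should when shut. The three cameras gave 73.4 to 75.5 mm. I pressed it closed with about 18 N.
- **Other things:** in the last pictures the bystanders and the blue and yellow look-alikes stand where they were. From above, the arm hid the lens tin and partly hid the eyepiece and one blue box. For those I relied on the scene picture by eye.
- **Gripper:** it is clear of everything, with about 1.5 N on it.

**Disagreement with the robot's data:** the closed fingertips end about 42 mm short of the reported tool point. Because of that, my first push passed over the tall box without touching it. I measured the offset in the wrist depth image and corrected for it in all later moves. The tool also tilted by up to about 0.07 rad during the moves, which did no harm.

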